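Clip resin specimens onto the light plate and set the lamp

TASK

Get the light plate ready for viewing: pull the sprung clip arm back until its catch holds it, put the blue calibration block that it was holding into the blue tray, and lay every amber specimen block flat in a row on the lit strip, long side along the dark steel fence. Only then press the red trigger so that the arm snaps shut and holds all the specimens flush against the fence; also slide the lamp dimmer until its white pointer line is level with the green mark. If a block slips or gets knocked out of place put it right (cocking the arm again if need be), and leave the other things on the bench where they are.

Things in the scene. Friction and masses are not known exactly. Their poses are not given: they have to be found in the camera images.
- stage: White light plate, fixed, 240 (x) x 400 (y) x 20 mm thick. Origin: centre of its underside, on the bench. Own +x points to the fence (away from the robot), +y along it (to the robot's left). In this frame an dark steel fence, 8 mm high on the plate (top at z = 28 mm), runs from y = -175 to 175 mm, its face at x = 95 mm looking to -x.
- row_mid (a point): Middle of the row where specimens end up: on the plate's top (z 20 mm), x = 75, y = 19 mm in the plate's frame; axes as the plate's. Lit strip: x 51 to 95, y -120 to 155 mm (plate frame). With the arm caught back, blocks go in with centres at x 67 to 76 mm; four fit at y = -80, -14, 52, 118 mm. Held: x = 75 mm, y -130 to 140 mm, long side along y.
- clip_pivot (a point): The arm's pivot on the plate's top: a vertical pin at x = 49, y = -175 mm in the plate's frame, 20 mm high above the plate. The bar is 12 mm wide, z 22 to 30 mm, reaches 365 mm from the pivot and ends in an upright grip; shut on 40 mm wide blocks its face is at x = 55 mm, parallel to the fence.
- clip (a joint): Sprung arm's angle, rad, anticlockwise from above: 0 = parallel to the fence, shut on blocks; grows as the grip is pulled towards the robot. Range -0.12 to 0.50. Damped spring pulls it shut: 4 N at the grip at 0, 7 N at 0.42. From 0.30 to 0.42 the bar rides over the sear (3 N more); past 0.43 the sear springs up and, let go, the arm rests on it at about 0.42.
- clip_grip (a point): Centre of the arm's upright black grip, a round post 18 mm across, from z = 30 to 85 mm above the bench (this point at 60 mm), 345 mm from the pivot; moves with the arm on an arc. To be pinched from above or pushed with a finger.
- trigger (a joint): Travel of the red trigger in m: 0 = up, 0.010 = fully down. A spring holds it up (3 N at first, 6 N at the bottom, up to 3 N more of friction while it holds the arm). It carries the sear: 7 to 8 mm of travel frees the cocked arm. It springs up by itself.
- trigger_top (a point): Centre of the top of the round red trigger button, 32 mm across, on the robot's side of the light plate (x = -95 mm, y = 0 in the plate's frame), its top 40 mm above the bench when up; press straight down.
- specimen1_mid (a point): Centre (half-way up) of specimen block 1: amber clear resin on a white base with a dark insect in it, 40 (its x) x 60 (its y) x 36 mm (its z, up), about 0.12 kg. Loose, on the bench left of the light plate at the start. Two to four of the four specimens are there; absent ones read None.
- specimen2_mid (a point): Centre (half-way up) of specimen block 2: amber clear resin on a white base with a dark insect in it, 40 (its x) x 60 (its y) x 36 mm (its z, up), about 0.12 kg. Loose, on the bench left of the light plate at the start. Two to four of the four specimens are there; absent ones read None.
- specimen3_mid (a point): Centre (half-way up) of specimen block 3: amber clear resin on a white base with a dark insect in it, 40 (its x) x 60 (its y) x 36 mm (its z, up), about 0.12 kg. Loose, on the bench left of the light plate at the start. Two to four of the four specimens are there; absent ones read None.
- specimen4_mid (a point): Centre (half-way up) of specimen block 4: amber clear resin on a white base with a dark insect in it, 40 (its x) x 60 (its y) x 36 mm (its z, up), about 0.12 kg. Loose, on the bench left of the light plate at the start. Two to four of the four specimens are there; absent ones read None.
- target_mid (a point): Centre (half-way up) of the calibration block: blue with a white and black ring target on top, 40 (its x) x 60 (its y) x 36 mm (its z, up), 0.15 kg, loose; at the start it is held between the clip arm and the fence.
- tray: Blue open tray for the calibration block, fixed, 130 (x) x 100 (y) mm outside, walls 14 mm high and 4 mm thick, floor about 4 mm thick. Origin: centre of its underside. The block lies flat in it, its centre within 45 mm of the tray's centre.
- dimmer (a joint): Travel of the lamp dimmer's grip along its track in m, 0 (end nearest the robot) to 0.13 (far end). It stays where it is left (1.5 N of friction).
- dimmer_top (a point): Centre of the top of the dimmer's black grip: 28 mm across the track (its x), 20 mm along it (its y, the way the travel grows), 34 mm high, its top about 64 mm above the bench, with a white pointer line across it. The grey dimmer box under it is 100 x 190 x 30 mm.
- mark: Green mark, 22 x 6 x 4 mm, on top of the dimmer box beside the track. Its y axis is parallel to the track, the way the travel grows. The dimmer is set when the centre of its grip is level with the mark's centre (same y in the mark's frame, within 5 mm). Origin: centre of its underside.
Not all that is in view belongs to the job. Several things look just like the tray: the one meant starts farthest from the robot's base.

How it is judged:
By the outcome, as a careful person would: the job done as asked, in the order asked, and still so for the second after the job is handed in, with the robot touching nothing.
Of specimen1, specimen2, specimen3, specimen4 only 2 to 4 are there at a start; the rules pass over those that are not, and their reading is None.
At some moment in a run one of specimen1, specimen2, specimen3, specimen4, target may be knocked a few centimetres aside while the robot is not near it.
Once in a run the grip may slacken for a moment while it holds something.
It also fails if it takes over 210 s, if anything falls off the work surface, if the arm or the gripper's body presses on something with over 40 N, if the wrist force passes 120 N, or if a joint passes its speed limit or range.

ROBOT

A 6-joint arm with a two-finger parallel gripper is mounted at the origin on the work surface. World frame = base frame: x ahead of the robot, y to its left, z up, the work surface at z = 0. Lengths are in m, angles in rad, forces in N, time in s.
With the tool pointing down it reaches from about 0.25 to 0.725 m from the base axis. Payload 4 kg.
Tool frame: the origin (TCP) lies at the very end of the fingers, on their centre line; the grasp point (between the pads) lies 19 mm behind it; y points along the fingers, z is the direction in which the jaws open and shut, and the axes are right-handed (so a half turn about y gives the same grasp; the last joint's range is limited). The gripper opens to 85 mm and grips with 20 to 120 N. Pads are 22 mm wide; open, the fingers measure 114 mm over their backs; the gripper's body (76 mm by 85 mm) begins 54 mm behind the grasp point. The pads swing forward as they close: fully open they stand 13 mm farther back than shut.
Start: joints at [-1.147, 0.241, 0.005, 1.335, 0, 1.571], TCP at [0.206, -0.456, 0.231] pointing down, gripper open.
Joint ranges: [-2.72, 2.72], [-1.05, 1.87], [-1.09, 1.28], [-1.99, 2.15], [-1.42, 1.44], [-3.14, 3.14]. Speed limits (rad/s): [2.79, 2.79, 3.14, 3.14, 3.14, 3.14].

INTERFACE

Orientations are given as a unit quaternion [x, y, z, w].
In Python, from workcell import bot gives the robot as it stands. The module is installed in compiled form; this text tells all that it offers.
- The arm moves only by the tool move_arm, never from a script. Its argument "increments" is a list of rows, each an object with "grip": the closure, from 0 (fully open) to 1 (shut); "linear": the shift along the tool's x, y, z scaled (see below), a list of three; "twist": the turn about the tool's y scaled (see below). A call has exactly 5 rows; each row shifts and turns the pose as measured when the row begins, along the tool's axes as they then stand; what a row does not reach is not made up. The controller multiplies each number of a shift by 0.2 m and each number of a turn by 2 rad. A row lasts 1/10 s, in which the tool goes at most 50 mm and 8.59 degrees, less where a joint would pass 70% of its speed; a pose out of reach is approached as far as the arm can. A call with a number of a shift or a turn outside -1 to 1 is refused whole. A call with a gripper value outside its range is refused whole. The fingers move at their own pace and stop on an object; the grip force is fixed at half the most. Time passes only in rows, so rows that do not move let the fingers close, or fill a call up. It gives the time, the measured TCP pose, the force and the opening at its end, in the units of the state.
- bot.get_obs(): the state, without advancing time (a new reading comes with each control period).
- bot.camera(name): name is "scene" or "top" or "wrist"; returns (picture, depth): 420x560x3 uint8, blue, green, red; 420x560 float32, m along the optical axis (not along the pixel's ray), 0 where there is no reading.
- bot.camera_params(name): a dict with "camera_matrix" (3x3 intrinsics, pixels), "dist" ([k1, k2, p1, p2, k3] as OpenCV has them; the pictures are not rectified), "rvec" (rotation vector, rad) and "tvec" (3), from world to camera coordinates, as OpenCV has them; the wrist camera has in their place "T_tool_cam" (4x4, takes a point from camera to tool coordinates, whose origin is the TCP and whose axes are the tool frame's). Camera axes: x right, y down, z forward; pixel columns grow to the right and rows downward; lengths in m; the calibration is good to about 2 mm. A picture is of the moment at which its call begins: read the wrist's pose just before it. camera_params takes no time and is no camera call.
- bot.job_done(): hands the job in, once; it reports no verdict.
The state is a dict: "clock": time; "joint_pos": joint angles; "joint_vel": joint speeds; "tau": joint torques, N m; "eef_pos": TCP position; "tool_rot": TCP orientation; "ft_force": force on the tool from outside, world axes, zero at the start; "ft_torque": the same for the moment, N m; "grip_width": finger opening in m.
Only numpy, scipy, OpenCV 4.12 (cv2) and the standard library are available. Lean on these libraries where they do the work, as an engineer would, in place of code of your own. Each camera call takes 0.05 s, during which the arm holds its last target. There are 200 camera calls.

## Working session

There is one attempt and no reset: what is moved stays moved. The work goes in short steps, Python scripts to look and compute and a tool call to move; the robot and the scene stay as the last step left them, time stands still between calls to the robot, and variables do not carry over. Pictures are saved under pics/ and viewed, about 12 in all and at most 16, crops included, and the job is handed in when it is done.

Besides the shell and the picture viewer there is one more tool, called in YAML: its name, and indented under it one key for each argument. move_arm: Moves the arm, as the interface text tells. Its arguments: {"type":"object","properties":{"increments":{"type":"array"}},"required":["increments"]}

```bash
mkdir -p pics
cat > h.py <<'E'
import numpy as np, cv2
from workcell import bot
from scipy.spatial.transform import Rotation as R
def pose(o=None):
    o=o or bot.get_obs(); T=np.eye(4); T[:3,:3]=R.from_quat(o['tool_rot']).as_matrix(); T[:3,3]=o['eef_pos']; return T
def cam(name):
    """returns img, depth, world point map"""
    Tt=pose(); img,d=bot.camera(name); p=bot.camera_params(name)
    K=np.array(p['camera_matrix'],float); D=np.array(p['dist'],float).ravel()
    if 'rvec' in p:
        T=np.eye(4); T[:3,:3]=cv2.Rodrigues(np.array(p['rvec'],float))[0]; T[:3,3]=np.ravel(p['tvec']); Twc=np.linalg.inv(T)
    else: Twc=Tt@np.array(p['T_tool_cam'])
    h,w=d.shape; u,v=np.meshgrid(np.arange(w),np.arange(h))
    n=cv2.undistortPoints(np.stack([u,v],-1).reshape(-1,1,2).astype(np.float64),K,D).reshape(h,w,2)
    P=np.dstack([n*d[...,None],d])@Twc[:3,:3].T+Twc[:3,3]; P[d==0]=np.nan
    return img,d,P
E
python3 - <<'E'
from h import *
for n in ('top','scene'):
    i,d,P=cam(n); cv2.imwrite(f'pics/{n}0.png',i); np.savez(f'{n}0.npz',i=i,P=P)
    print(n, bot.camera_params(n)['tvec'])
o=bot.get_obs(); print(o); print(pose().round(3)); print(bot.camera_params('wrist'))
E
```

```text
top [0.02674966 0.48043039 1.00185963]
scene [-0.37288566 -0.17071632  1.38078138]
{'clock': 0.1, 'joint_pos': array([-1.14699268e+00,  2.41361068e-01,  3.86850736e-03,  1.33523934e+00,
       -2.99139735e-06,  1.57078323e+00]), 'joint_vel': array([-1.80455600e-05, -2.04954261e-03,  2.02656750e-03, -2.22906860e-03,
       -6.22368968e-04,  1.89428937e-04]), 'tau': array([-1.54988552e-04, -3.73137045e+01,  2.53010541e+01,  1.08416102e-02,
       -6.50454922e-06,  2.66511847e-06]), 'eef_pos': array([ 0.20537707, -0.45523988,  0.23049395]), 'tool_rot': array([-0.14886781,  0.69195821, -0.69062061,  0.14857789]), 'ft_force': array([0.09578108, 0.38221376, 0.21611688]), 'ft_torque': array([-0.02366952,  0.00258715, -0.02871764]), 'grip_width': 0.08523568300747987}
[[-0.912 -0.001  0.411  0.205]
 [-0.411  0.002 -0.912 -0.455]
 [ 0.    -1.    -0.002  0.23 ]
 [ 0.     0.     0.     1.   ]]
{'camera_matrix': array([[367.65709632,   0.        , 281.91825049],
       [  0.        , 367.65709632, 215.82501316],
       [  0.        ,   0.        ,   1.        ]]), 'dist': array([-0.09449252,  0.        ,  0.        ,  0.        ,  0.        ]), 'T_tool_cam': array([[ 4.11584757e-04,  9.62376303e-01,  2.71719861e-01,
        -6.96984661e-02],
       [ 7.38227849e-04, -2.71720102e-01,  9.62376039e-01,
        -1.42887815e-01],
       [ 9.99999643e-01, -1.95508139e-04, -8.22288840e-04,
        -3.25300153e-04],
       [ 0.00000000e+00,  0.00000000e+00,  0.00000000e+00,
         1.00000000e+00]])}
```

View pics/top0.png

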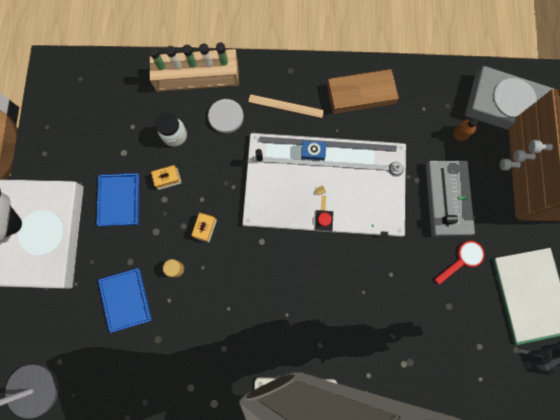

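View pics/scene0.png

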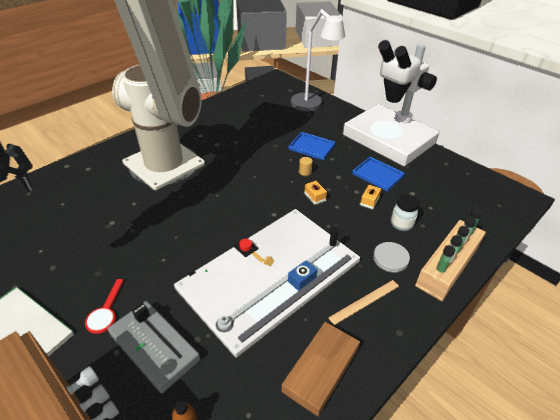

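Top view: the white plate spans (245..407, 135..237) with the clip bar along its top. The pivot is at (397,168), the black grip at (259,155), the blue target at (314,150) and the trigger at (325,219). The dimmer is at (450,198) with its grip at (452,219) and the green mark at about (461,198). Ambers are at (165,178) and (204,227). The round tan thing at (173,268) is no specimen. There are two candidate trays, at (118,200) and (125,300). I'll measure all of these.

```bash
cat > m.py <<'E'
from h import *
z=np.load('top0.npz'); i,P=z['i'],z['P']; hsv=cv2.cvtColor(i,cv2.COLOR_BGR2HSV)
def blobs(name,lo,hi,amin,zmin=-1,zmax=1):
    m=cv2.inRange(hsv,np.array(lo),np.array(hi)); m[~((P[...,2]>zmin)&(P[...,2]<zmax))]=0
    n,L,s,c=cv2.connectedComponentsWithStats(m)
    for k in range(1,n):
        if s[k,4]<amin: continue
        q=P[L==k]; r=cv2.minAreaRect(q[:,:2].astype(np.float32)); 
        print(name,c[k].round(),s[k,4],'med',np.median(q,0).round(4),'rect',np.round(r[0],4),np.round(r[1],4),round(r[2],1),'z',np.percentile(q[:,2],[5,95]).round(3))
blobs('blue',(100,120,40),(125,255,255),60)
blobs('amber',(10,120,90),(28,255,255),20,-.01,.1)
blobs('red',(0,170,90),(6,255,255),30)
blobs('green',(55,120,50),(85,255,255),4,0,.06)
m=(i.min(2)>110)&(abs(P[...,2]-.02)<.008); m[:, :240]=0; m[:,415:]=0;m[:120]=0;m[245:]=0
q=P[m]; print('plate',cv2.minAreaRect(q[:,:2].astype(np.float32)))
m=(abs(P[...,2]-.03)<.008); m[:, :425]=0; m[:,478:]=0;m[:155]=0;m[240:]=0
print('dimbox',cv2.minAreaRect(P[m][:,:2].astype(np.float32)))
for (n,a,b,c,d,zl) in [('dgrip',425,478,190,240,.055),('cgrip',248,272,140,170,.06)]:
    s=P[c:d,a:b]; s=s[s[...,2]>zl]; print(n,len(s),s.mean(0).round(4),s[:,2].max())
E
python3 m.py
python3 - <<'E'
import cv2;i=cv2.imread('pics/top0.png')
a=cv2.resize(i[160:330,90:225],None,fx=3,fy=3,interpolation=3); b=cv2.resize(i[155:245,415:485],None,fx=5,fy=5,interpolation=3)
import numpy as np
c=np.zeros((510,405+350,3),np.uint8); c[:510,:405]=a; c[:450,405:]=b; cv2.imwrite('pics/crop0.png',c)
E
```

```text
blue [313. 151.] 242 med [ 0.6347 -0.0256  0.0562] rect [ 0.6426 -0.0304] [0.0568 0.0417] 87.4 z [0.045 0.059]
blue [117. 199.] 2224 med [0.5141 0.4593 0.0058] rect [0.5162 0.4621] [0.1377 0.1121] 4.0 z [0.002 0.015]
blue [124. 300.] 2475 med [0.2657 0.4201 0.0057] rect [0.267  0.4223] [0.1365 0.1104] 17.6 z [0.002 0.016]
amber [363.  89.] 2011 med [ 0.8175 -0.1591  0.0357] rect [ 0.8288 -0.164 ] [0.1063 0.1838] 11.5 z [0.032 0.039]
amber [470. 130.] 60 med [ 0.7042 -0.4227  0.0581] rect [ 0.7117 -0.4392] [0.0158 0.0588] 23.8 z [0.048 0.066]
amber [165. 176.] 424 med [0.5707 0.3365 0.0362] rect [0.577  0.3439] [0.0561 0.0679] 18.0 z [0.   0.04]
amber [320. 190.] 42 med [ 0.5457 -0.0502  0.0286] rect [ 0.5468 -0.0496] [0.0156 0.0192] 21.6 z [0.023 0.033]
amber [323. 204.] 36 med [ 0.5132 -0.0585  0.0221] rect [ 0.5133 -0.0585] [0.0342 0.0058] 1.3 z [0.018 0.027]
amber [203. 226.] 439 med [0.4467 0.2331 0.0364] rect [0.451 0.238] [0.0498 0.0667] 74.6 z [0.003 0.041]
amber [173. 268.] 307 med [0.3437 0.2979 0.045 ] rect [0.3473 0.307 ] [0.0513 0.0422] 89.0 z [0.    0.049]
red [324. 219.] 142 med [ 0.4711 -0.0594  0.0404] rect [ 0.4727 -0.0599] [0.0297 0.0329] 85.3 z [0.035 0.043]
red [451. 269.] 282 med [ 0.3594 -0.3771  0.0089] rect [ 0.3653 -0.3927] [0.0524 0.1254] 51.3 z [0.002 0.012]
green [462. 198.] 12 med [ 0.534  -0.4033  0.0348] rect [ 0.5348 -0.4023] [0.0037 0.0149] 5.0 z [0.032 0.037]
plate ((0.5837588906288147, -0.05119922757148743), (0.4307587146759033, 0.27523699402809143), 87.35991668701172)
dimbox ((0.5365613698959351, -0.37691035866737366), (0.1903616338968277, 0.10415917634963989), 2.282729148864746)
dgrip 111 [ 0.4747 -0.3607  0.0638] 0.06956196418210614
cgrip 65 [0.6197 0.103  0.0801] 0.08895077312478361
```

View pics/crop0.png

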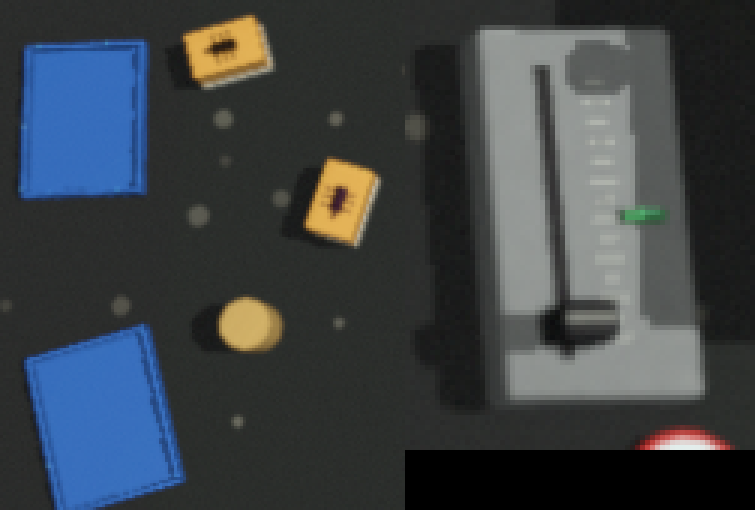

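Trays: A at px (118,200) is 0.69 m from the base and B at (125,300) is 0.50 m, so A is the one meant. The crop confirms both are plain blue trays, and A is the farther. There are two specimens, at (165,178) and (204,227); the tan cylinder at (173,268) is not one. I'll start with the dimmer, since it is nearest.

```bash
cat > plan.py <<'E'
# usage: plan.py x y z psi_deg [x y z psi ...]  -> rows per leg from the current pose
import sys; from h import *
T=pose(); p=T[:3,3].copy(); psi=np.arctan2(T[1,2],T[0,2])
print('now',p.round(4),'psi',np.degrees(psi).round(2),'tilt',(T[:3,1]).round(3),'w',round(bot.get_obs()['grip_width'],4),'F',bot.get_obs()['ft_force'].round(1),'t',bot.get_obs()['clock'])
a=[float(v) for v in sys.argv[1:]]
STEP=.045
for k in range(0,len(a),4):
    g=np.array(a[k:k+3]); gp=np.radians(a[k+3]); d=(gp-psi+np.pi)%(2*np.pi)-np.pi
    n=int(max(1,np.ceil(np.linalg.norm(g-p)/STEP),np.ceil(abs(d)/.145)))
    s=(g-p)/n; print('leg ->',g,a[k+3],'rows',n)
    last=None;cnt=0;out=[]
    for j in range(n):
        c,q=np.cos(psi),np.sin(psi); l=np.array([q*s[0]-c*s[1],-s[2],c*s[0]+q*s[1]])/.2
        out.append((l.round(3).tolist(),round(-d/n/2,4))); psi+=d/n
    if abs(d)<.004: print('  each',out[0],'x',n)
    else: [print('  ',o) for o in out]
    p=g
E
python3 plan.py 0.44 -0.37 0.20 0
```

```text
now [ 0.2054 -0.4552  0.2305] psi -65.72 tilt [-0.001  0.002 -1.   ] w 0.0852 F [0.1 0.4 0.2] t 0.1
leg -> [ 0.44 -0.37  0.2 ] 0.0 rows 8
   ([-0.156, 0.019, 0.012], np.float64(-0.0717))
   ([-0.152, 0.019, 0.034], np.float64(-0.0717))
   ([-0.146, 0.019, 0.055], np.float64(-0.0717))
   ([-0.137, 0.019, 0.076], np.float64(-0.0717))
   ([-0.124, 0.019, 0.094], np.float64(-0.0717))
   ([-0.11, 0.019, 0.111], np.float64(-0.0717))
   ([-0.093, 0.019, 0.126], np.float64(-0.0717))
   ([-0.074, 0.019, 0.138], np.float64(-0.0717))
```

move_arm:
  increments:
    - {"grip":0.3,"linear":[-0.156,0.019,0.012],"twist":-0.0717}
    - {"grip":0.3,"linear":[-0.152,0.019,0.034],"twist":-0.0717}
    - {"grip":0.3,"linear":[-0.146,0.019,0.055],"twist":-0.0717}
    - {"grip":0.3,"linear":[-0.137,0.019,0.076],"twist":-0.0717}
    - {"grip":0.3,"linear":[-0.124,0.019,0.094],"twist":-0.0717}

```text
clock: 0.6
eef_pos: [0.3519, -0.4002, 0.2089]
tool_rot: [-0.388, 0.594, -0.59, 0.387]
ft_force: [-0.2, -0.2, 0.0]
grip_width: 0.0596
```

move_arm:
  increments:
    - {"grip":0.3,"linear":[-0.11,0.019,0.111],"twist":-0.0717}
    - {"grip":0.3,"linear":[-0.093,0.019,0.126],"twist":-0.0717}
    - {"grip":0.3,"linear":[-0.074,0.019,0.138],"twist":-0.0717}
    - {"grip":0.3,"linear":[0,0,0],"twist":0}
    - {"grip":0.3,"linear":[0,0,0],"twist":0}

```text
clock: 1.1
eef_pos: [0.4447, -0.3606, 0.1925]
tool_rot: [-0.511, 0.493, -0.484, 0.511]
ft_force: [-0.5, -0.4, 0.6]
grip_width: 0.06
```

```bash
python3 - <<'E'
from h import *
i,d,P=cam('wrist'); cv2.imwrite('pics/w1.png',i); np.savez('w1.npz',i=i,P=P)
i,d,P2=cam('top'); np.savez('top0.npz',i=i,P=P2); cv2.imwrite('pics/top1.png',i)
E
python3 plan.py; python3 m.py | grep -E 'dgrip|green|dimbox|plate'
```

```text
now [ 0.444  -0.3611  0.1928] psi 2.43 tilt [-0.009  0.009 -1.   ] w 0.0597 F [0.8 0.2 0.1] t 1.2
green [462. 198.] 12 med [ 0.5343 -0.4036  0.0342] rect [ 0.5354 -0.4032] [0.004  0.0161] 1.2 z [0.031 0.036]
plate ((0.5836172103881836, -0.05125698447227478), (0.4309423863887787, 0.2737624943256378), 87.27590942382812)
dimbox ((0.536608099937439, -0.37729644775390625), (0.190636545419693, 0.10380025207996368), 2.210733652114868)
dgrip 178 [ 0.4703 -0.3571  0.1184] 0.23081155024586597
```

View pics/w1.png

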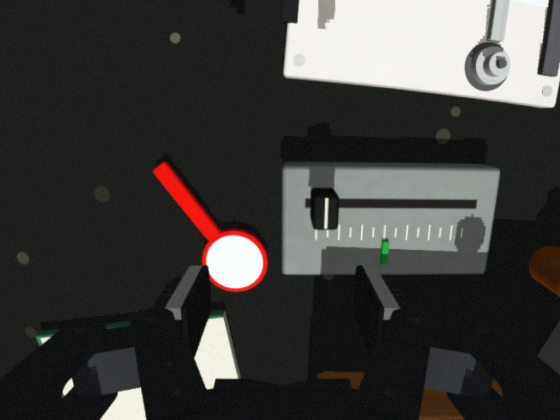

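The wrist view shows the dimmer grip at (325,209) with its white line at x≈326. The green mark is at (385,251), and the box is level with the image, so its yaw is about the same as psi.

Run:
```python
from h import *
z=np.load('w1.npz'); i,P=z['i'],z['P']; hsv=cv2.cvtColor(i,cv2.COLOR_BGR2HSV)
def reg(n,m,a,b,c,d):
    k=np.zeros(m.shape,bool); k[c:d,a:b]=1; k&=m; v,u=np.nonzero(k); q=P[k]; print(n,len(q),u.mean().round(1),v.mean().round(1),np.nanmean(q,0).round(4)); return q
reg('mark',cv2.inRange(hsv,(50,120,40),(90,255,255))>0,370,400,230,270)
q=reg('grip',P[...,2]>.057,300,350,180,235); print(cv2.minAreaRect(q[:,:2].astype(np.float32)))
reg('line',(P[...,2]>.057)&(i.min(2)>130),300,350,180,235)
m=(abs(P[...,2]-.03)<.006); m[:155]=0;m[280:]=0;m[:,:275]=0;m[:,505:]=0
print('box',cv2.minAreaRect(P[m][:,:2].astype(np.float32)))
```

```text
mark 157 384.2 251.8 [ 0.5357 -0.4032  0.0339]
grip 941 324.7 211.0 [ 0.4768 -0.3611  0.0642]
((0.47732582688331604, -0.3619895577430725), (0.02011285163462162, 0.028250956907868385), 3.411907434463501)
line 101 325.8 213.8 [ 0.4777 -0.3629  0.0653]
box ((0.5389176607131958, -0.37737923860549927), (0.19051861763000488, 0.09975134581327438), 2.307783842086792)
```

```bash
python3 plan.py 0.4773 -0.3615 0.12 2.3 0.4773 -0.3615 0.042 2.3
```

```text
now [ 0.444  -0.3611  0.1928] psi 2.43 tilt [-0.009  0.009 -1.   ] w 0.0597 F [0.8 0.2 0.1] t 1.2
leg -> [ 0.4773 -0.3615  0.12  ] 2.3 rows 2
  each ([0.005, 0.182, 0.083], np.float64(0.0006)) x 2
leg -> [ 0.4773 -0.3615  0.042 ] 2.3 rows 2
  each ([0.0, 0.195, 0.0], np.float64(-0.0)) x 2
```

move_arm:
  increments:
    - {"grip":0.3,"linear":[0.005,0.15,0.083],"twist":0}
    - {"grip":0.3,"linear":[0.005,0.15,0.083],"twist":0}
    - {"grip":0.3,"linear":[0,0,0],"twist":0}
    - {"grip":0.3,"linear":[0,0,0],"twist":0}
    - {"grip":0.3,"linear":[0,0,0],"twist":0}

```text
clock: 1.7
eef_pos: [0.4734, -0.3656, 0.1349]
tool_rot: [0.508, -0.495, 0.489, -0.507]
ft_force: [1.4, 0.8, -0.1]
grip_width: 0.0594
```

```bash
python3 plan.py 0.4773 -0.3615 0.042 2.3
```

```text
now [ 0.4734 -0.3656  0.1349] psi 1.79 tilt [-0.006  0.005 -1.   ] w 0.0594 F [ 1.4  0.8 -0.1] t 1.7
leg -> [ 0.4773 -0.3615  0.042 ] 2.3 rows 3
   ([-0.007, 0.155, 0.007], np.float64(-0.0015))
   ([-0.007, 0.155, 0.007], np.float64(-0.0015))
   ([-0.007, 0.155, 0.007], np.float64(-0.0015))
```

move_arm:
  increments:
    - {"grip":0.3,"linear":[-0.007,0.155,0.007],"twist":-0.001}
    - {"grip":0.3,"linear":[-0.007,0.155,0.007],"twist":-0.001}
    - {"grip":0.3,"linear":[-0.007,0.13,0.007],"twist":-0.001}
    - {"grip":0.3,"linear":[0,0,0],"twist":0}
    - {"grip":0.3,"linear":[0,0,0],"twist":0}

```text
clock: 2.2
eef_pos: [0.4784, -0.367, 0.0556]
tool_rot: [-0.508, 0.489, -0.495, 0.508]
ft_force: [0.4, -0.1, 1.5]
grip_width: 0.0592
```

```bash
python3 plan.py 0.4773 -0.3615 0.042 2.3
```

```text
now [ 0.4784 -0.367   0.0556] psi 1.78 tilt [ 0.006 -0.006 -1.   ] w 0.0592 F [ 0.4 -0.1  1.5] t 2.2
leg -> [ 0.4773 -0.3615  0.042 ] 2.3 rows 1
   ([-0.028, 0.068, -0.005], np.float64(-0.0045))
```

move_arm:
  increments:
    - {"grip":0.3,"linear":[-0.028,0.06,-0.005],"twist":-0.004}
    - {"grip":1,"linear":[0,0,0],"twist":0}
    - {"grip":1,"linear":[0,0,0],"twist":0}
    - {"grip":1,"linear":[0,0,0],"twist":0}
    - {"grip":1,"linear":[0,0,0],"twist":0}

```text
clock: 2.7
eef_pos: [0.479, -0.3634, 0.0485]
tool_rot: [-0.509, 0.484, -0.496, 0.51]
ft_force: [0.5, -1.8, -5.9]
grip_width: 0.0185
```

```bash
python3 plan.py 0.534 -0.3605 0.045 2.3
```

```text
now [ 0.479  -0.3634  0.0485] psi 2.23 tilt [ 0.012 -0.011 -1.   ] w 0.0185 F [ 0.5 -1.8 -5.9] t 2.7
leg -> [ 0.534  -0.3605  0.045 ] 2.3 rows 2
  each ([-0.002, 0.009, 0.138], np.float64(-0.0003)) x 2
```

Gripped (18.5 mm). Now I slide it about 56 mm in small steps.

move_arm:
  increments:
    - {"grip":1,"linear":[0,0,0.07],"twist":0}
    - {"grip":1,"linear":[0,0,0.07],"twist":0}
    - {"grip":1,"linear":[0,0,0.07],"twist":0}
    - {"grip":1,"linear":[0,0,0.06],"twist":0}
    - {"grip":1,"linear":[0,0,0],"twist":0}

```text
clock: 3.2
eef_pos: [0.5314, -0.3612, 0.0485]
tool_rot: [0.51, -0.486, 0.495, -0.508]
ft_force: [2.1, 0.8, -0.6]
grip_width: 0.0188
```

```bash
python3 plan.py 0.534 -0.3605 0.045 2.3
```

```text
now [ 0.5314 -0.3612  0.0485] psi 2.15 tilt [ 0.006 -0.01  -1.   ] w 0.0188 F [ 2.1  0.8 -0.6] t 3.2
leg -> [ 0.534  -0.3605  0.045 ] 2.3 rows 1
  each ([-0.003, 0.018, 0.013], np.float64(-0.0013)) x 1
```

move_arm:
  increments:
    - {"grip":1,"linear":[0,0,0.016],"twist":0}
    - {"grip":1,"linear":[0,0,0],"twist":0}
    - {"grip":0.3,"linear":[0,0,0],"twist":0}
    - {"grip":0.3,"linear":[0,0,0],"twist":0}
    - {"grip":0.3,"linear":[0,0,0],"twist":0}

```text
clock: 3.7
eef_pos: [0.5336, -0.3614, 0.049]
tool_rot: [0.51, -0.487, 0.495, -0.508]
ft_force: [-0.1, -0.3, -0.4]
grip_width: 0.0593
```

move_arm:
  increments:
    - {"grip":0.3,"linear":[0,-0.2,-0.1],"twist":0}
    - {"grip":0.3,"linear":[0,-0.2,-0.1],"twist":0}
    - {"grip":0.3,"linear":[0,-0.2,-0.1],"twist":0}
    - {"grip":0.3,"linear":[0,-0.2,-0.1],"twist":0}
    - {"grip":0.3,"linear":[0,0,0],"twist":0}

```text
clock: 4.2
eef_pos: [0.4485, -0.3623, 0.2108]
tool_rot: [0.511, -0.489, 0.492, -0.507]
ft_force: [0.1, 0.1, 0.7]
grip_width: 0.0599
```

```bash
cat > dim.py <<'E'
from h import *
import sys
i,d,P=cam('wrist'); cv2.imwrite('pics/wd.png',i); hsv=cv2.cvtColor(i,cv2.COLOR_BGR2HSV)
inb=(P[...,0]>.43)&(P[...,0]<.65)&(P[...,1]>-.44)&(P[...,1]<-.31)
u=np.array([np.cos(np.radians(2.3)),np.sin(np.radians(2.3))])
g=P[(P[...,2]>.057)&(P[...,2]<.075)&inb]; k=P[(cv2.inRange(hsv,(50,120,40),(90,255,255))>0)&inb&(P[...,2]<.045)]
r=cv2.minAreaRect(g[:,:2].astype(np.float32)); print('grip',r,'mark',k.mean(0).round(4),'grip-mark along',(np.array(r[0])-k.mean(0)[:2])@u)
E
python3 dim.py; python3 plan.py
```

```text
grip ((0.5344993472099304, -0.3602268397808075), (0.02009374089539051, 0.02785324864089489), 1.9382507801055908) mark [ 0.5356 -0.4034  0.034 ] grip-mark along 0.0006632837069944884
now [ 0.4485 -0.3616  0.2081] psi 2.13 tilt [-0.003 -0.004 -1.   ] w 0.0597 F [ 0.1 -0.  -0.3] t 4.25
```

The dimmer is within 1 mm of the mark. Next I go above the plate and measure it.

```bash
python3 plan.py 0.56 -0.10 0.23 -2
```

```text
now [ 0.4485 -0.3616  0.2081] psi 2.13 tilt [-0.003 -0.004 -1.   ] w 0.0597 F [ 0.1 -0.  -0.3] t 4.25
leg -> [ 0.56 -0.1   0.23] -2.0 rows 7
   ([-0.184, -0.016, 0.087], np.float64(0.0051))
   ([-0.185, -0.016, 0.085], np.float64(0.0051))
   ([-0.186, -0.016, 0.083], np.float64(0.0051))
   ([-0.186, -0.016, 0.081], np.float64(0.0051))
   ([-0.187, -0.016, 0.079], np.float64(0.0051))
   ([-0.188, -0.016, 0.077], np.float64(0.0051))
   ([-0.189, -0.016, 0.075], np.float64(0.0051))
```

move_arm:
  increments:
    - {"grip":0.2,"linear":[-0.184,-0.016,0.087],"twist":0.005}
    - {"grip":0.2,"linear":[-0.185,-0.016,0.085],"twist":0.005}
    - {"grip":0.2,"linear":[-0.186,-0.016,0.083],"twist":0.005}
    - {"grip":0.2,"linear":[-0.186,-0.016,0.081],"twist":0.005}
    - {"grip":0.2,"linear":[-0.187,-0.016,0.079],"twist":0.005}

```text
clock: 4.75
eef_pos: [0.5284, -0.1739, 0.2183]
tool_rot: [-0.496, 0.508, -0.506, 0.49]
ft_force: [0.6, -0.1, 0.3]
grip_width: 0.0684
```

move_arm:
  increments:
    - {"grip":0.2,"linear":[-0.188,-0.016,0.077],"twist":0.005}
    - {"grip":0.2,"linear":[-0.189,-0.016,0.075],"twist":0.005}
    - {"grip":0.2,"linear":[0,0,0],"twist":0}
    - {"grip":0.2,"linear":[0,0,0],"twist":0}
    - {"grip":0.2,"linear":[0,0,0],"twist":0}

```text
clock: 5.25
eef_pos: [0.5626, -0.0897, 0.2178]
tool_rot: [-0.494, 0.513, -0.506, 0.486]
ft_force: [-0.3, -0.8, -0.4]
grip_width: 0.0687
```

```bash
python3 - <<'E'
from h import *
i,d,P=cam('wrist'); cv2.imwrite('pics/w2.png',i); np.savez('w2.npz',i=i,P=P)
E
python3 plan.py
```

```text
now [ 0.5624 -0.0901  0.2177] psi -2.28 tilt [-0.016 -0.001 -1.   ] w 0.0682 F [ 1.  -0.3  0.3] t 5.3
```

View pics/w2.png

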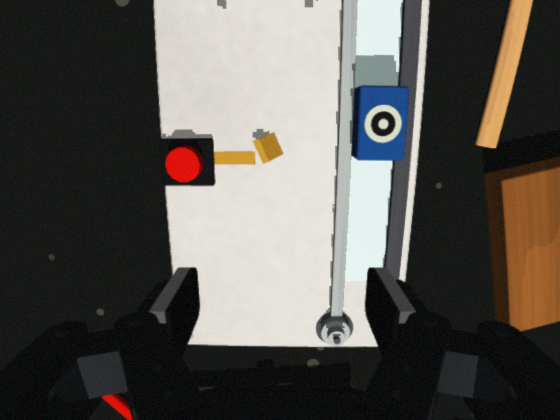

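The wrist view shows the trigger at (183,164), the pivot at (335,328), the target at (383,123) between bar and fence, and the fence along x≈408. I'll fit the plate frame.

Run:
```python
from h import *
z=np.load('w2.npz'); i,P=z['i'],z['P']; hsv=cv2.cvtColor(i,cv2.COLOR_BGR2HSV); g=i.max(2)
# fence: dark, z~.028, right of target
m=(g<95)&(abs(P[...,2]-.028)<.005)&(P[...,0]>.63); m[:,:385]=0; m[:,440:]=0; m[290:]=0
L=[]
for v in range(5,280,5):
    u=np.nonzero(m[v])[0]
    if len(u)>5: L.append(np.r_[P[v,u[0]+1],P[v,u[-1]-1]])
L=np.array(L); f=cv2.fitLine(L[:,[0,1]].astype(np.float32),cv2.DIST_HUBER,0,.01,.01).ravel(); f2=cv2.fitLine(L[:,[3,4]].astype(np.float32),cv2.DIST_HUBER,0,.01,.01).ravel()
print('fence near',f,'yaw',np.degrees(np.arctan2(-f[0],f[1])),'far',f2,'n',len(L))
# trigger
r=(hsv[...,1]>170)&((hsv[...,0]<6)|(hsv[...,0]>174))&(abs(P[...,2]-.04)<.01); q=P[r]; T,rad=cv2.minEnclosingCircle(q[:,:2].astype(np.float32)); print('trig',q.mean(0),T,rad)
# target
b=cv2.inRange(hsv,(100,120,40),(125,255,255))>0; b[:,420:]=0; hull=cv2.convexHull(np.argwhere(b)[:,::-1].astype(np.int32)); mm=np.zeros(b.shape,np.uint8); cv2.fillConvexPoly(mm,hull,1)
q=P[(mm>0)&(abs(P[...,2]-.056)<.005)]; print('target',cv2.minAreaRect(q[:,:2].astype(np.float32)),q[:,2].mean())
pv=P[300:350,310:365]; q=pv[pv[...,2]>.036]; print('pivot',q.mean(0),len(q),cv2.minEnclosingCircle(q[:,:2].astype(np.float32)))
yaw=np.arctan2(-f[0],f[1])*np.sign(1);
```

```text
fence near [ 0.03831445  0.99926573  0.66361284 -0.05556643] yaw -2.1957939 far [ 0.04424077  0.9990209   0.6761682  -0.05057978] n 55
trig [ 0.47460372 -0.05984097  0.03983194] (0.4732501208782196, -0.060523852705955505) 0.016105934977531433
target ((0.6443364024162292, -0.03145166486501694), (0.059517648071050644, 0.040675416588783264), 88.22209167480469) 0.05641319987973712
pivot [ 0.60929204 -0.23968934  0.04052786] 253 ((0.609781801700592, -0.24124231934547424), 0.009719371795654297)
```

```bash
python3 plan.py 0.623 0.1035 0.15 0
```

```text
now [ 0.5624 -0.0901  0.2177] psi -2.28 tilt [-0.016 -0.001 -1.   ] w 0.0682 F [ 1.  -0.3  0.3] t 5.3
leg -> [0.623  0.1035 0.15  ] 0.0 rows 5
   ([-0.196, 0.068, 0.053], np.float64(-0.004))
   ([-0.195, 0.068, 0.054], np.float64(-0.004))
   ([-0.195, 0.068, 0.056], np.float64(-0.004))
   ([-0.195, 0.068, 0.058], np.float64(-0.004))
   ([-0.194, 0.068, 0.059], np.float64(-0.004))
```

move_arm:
  increments:
    - {"grip":0.2,"linear":[-0.196,0.068,0.053],"twist":-0.004}
    - {"grip":0.2,"linear":[-0.195,0.068,0.054],"twist":-0.004}
    - {"grip":0.2,"linear":[-0.195,0.068,0.056],"twist":-0.004}
    - {"grip":0.2,"linear":[-0.195,0.068,0.058],"twist":-0.004}
    - {"grip":0.2,"linear":[-0.194,0.06,0.059],"twist":-0.004}

```text
clock: 5.8
eef_pos: [0.6255, 0.0941, 0.1496]
tool_rot: [-0.498, 0.507, -0.504, 0.49]
ft_force: [0.2, -0.1, 0.2]
grip_width: 0.068
```

```bash
python3 plan.py 0.623 0.1035 0.15 0 0.623 0.1035 0.048 0
python3 - <<'E'
from h import *
i,d,P=cam('top'); s=P[130:175,240:285]; m=(s[...,2]>.078)&(s[...,2]<.1); q=s[m]; print(len(q), q.mean(0) if len(q) else '')
E
```

```text
now [0.6255 0.0941 0.1496] psi -1.29 tilt [-0.012 -0.004 -1.   ] w 0.068 F [ 0.2 -0.1  0.2] t 5.8
leg -> [0.623  0.1035 0.15  ] 0.0 rows 1
   ([-0.047, -0.002, -0.014], np.float64(-0.0113))
leg -> [0.623  0.1035 0.048 ] 0.0 rows 3
  each ([0.0, 0.17, 0.0], np.float64(-0.0)) x 3
0
```

move_arm:
  increments:
    - {"grip":0.2,"linear":[-0.045,0,-0.014],"twist":-0.01}
    - {"grip":0.2,"linear":[0,0.17,0],"twist":0}
    - {"grip":0.2,"linear":[0,0.17,0],"twist":0}
    - {"grip":0.2,"linear":[0,0.15,0],"twist":0}
    - {"grip":0.2,"linear":[0,0,0],"twist":0}

```text
clock: 6.35
eef_pos: [0.6222, 0.1062, 0.0467]
tool_rot: [0.504, -0.502, 0.496, -0.497]
ft_force: [-0.6, -0.5, -0.3]
grip_width: 0.0684
```

```bash
python3 plan.py 0.623 0.1035 0.048 0
python3 - <<'E'
from h import *
i,d,P=cam('wrist'); cv2.imwrite('pics/w3.png',cv2.resize(i,None,fx=.7,fy=.7))
E
```

```text
now [0.6222 0.1062 0.0467] psi 0.12 tilt [-0.012 -0.    -1.   ] w 0.0684 F [-0.6 -0.5 -0.3] t 6.35
leg -> [0.623  0.1035 0.048 ] 0.0 rows 1
  each ([0.013, -0.006, 0.004], np.float64(0.001)) x 1
```

View pics/w3.png

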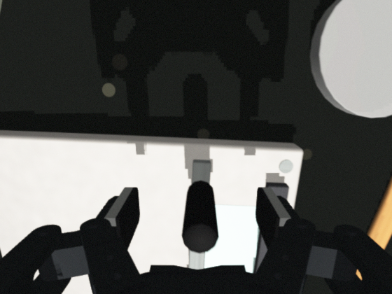

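The post stands between the fingers at (200,215) in the reduced picture. Now I close and pull along the arc.

move_arm:
  increments:
    - {"grip":1,"linear":[0,0,0],"twist":0}
    - {"grip":1,"linear":[0,0,0],"twist":0}
    - {"grip":1,"linear":[0,0,0],"twist":0}
    - {"grip":1,"linear":[0,0,0],"twist":0}
    - {"grip":1,"linear":[0,0,-0.1],"twist":0}

```text
clock: 6.9
eef_pos: [0.6067, 0.1053, 0.0559]
tool_rot: [-0.499, 0.501, -0.499, 0.501]
ft_force: [8.6, 10.3, -13.7]
grip_width: 0.0162
```

move_arm:
  increments:
    - {"grip":1,"linear":[0.01,0,-0.13],"twist":0}
    - {"grip":1,"linear":[0.015,0,-0.13],"twist":0}
    - {"grip":1,"linear":[0.03,0,-0.13],"twist":0}
    - {"grip":1,"linear":[0.035,0,-0.13],"twist":0}
    - {"grip":1,"linear":[0,0,0],"twist":0}

```text
clock: 7.4
eef_pos: [0.5122, 0.0943, 0.0558]
tool_rot: [-0.491, 0.496, -0.499, 0.513]
ft_force: [5.3, -0.1, -16.0]
grip_width: 0.0162
```

```bash
python3 plan.py 0.4666 0.0727 0.047 0
```

```text
now [0.5122 0.0943 0.0558] psi 0.49 tilt [ 0.025  0.019 -1.   ] w 0.0162 F [  5.3  -0.1 -16. ] t 7.4
leg -> [0.4666 0.0727 0.047 ] 0.0 rows 2
   ([0.053, 0.022, -0.114], np.float64(0.0021))
   ([0.054, 0.022, -0.114], np.float64(0.0021))
```

move_arm:
  increments:
    - {"grip":1,"linear":[0.05,-0.01,-0.1],"twist":0}
    - {"grip":1,"linear":[0.045,0,-0.1],"twist":0}
    - {"grip":1,"linear":[0.03,0,-0.08],"twist":0}
    - {"grip":1,"linear":[0,0,0],"twist":0}
    - {"grip":1,"linear":[0,0,0],"twist":0}

```text
clock: 7.9
eef_pos: [0.4689, 0.0785, 0.0567]
tool_rot: [-0.483, 0.494, -0.497, 0.525]
ft_force: [6.5, 2.7, -12.5]
grip_width: 0.0163
```

```bash
python3 plan.py 0.4666 0.0727 0.047 0
```

```text
now [0.4689 0.0785 0.0567] psi 0.88 tilt [ 0.045  0.04  -0.998] w 0.0163 F [  6.5   2.7 -12.5] t 7.9
leg -> [0.4666 0.0727 0.047 ] 0.0 rows 1
   ([0.029, 0.049, -0.012], np.float64(0.0077))
```

move_arm:
  increments:
    - {"grip":1,"linear":[0.01,0,-0.025],"twist":0}
    - {"grip":0.4,"linear":[0,0,0],"twist":0}
    - {"grip":0.2,"linear":[0,0,0],"twist":0}
    - {"grip":0.2,"linear":[0,0,0],"twist":0}
    - {"grip":0.2,"linear":[0,0,0],"twist":0}

```text
clock: 8.4
eef_pos: [0.4752, 0.0789, 0.0613]
tool_rot: [-0.478, 0.491, -0.5, 0.53]
ft_force: [0.3, -0.2, 0.1]
grip_width: 0.0681
```

move_arm:
  increments:
    - {"grip":0.2,"linear":[0,-0.2,0],"twist":0}
    - {"grip":0.2,"linear":[0,-0.2,0],"twist":0}
    - {"grip":0.2,"linear":[0,-0.2,0],"twist":0}
    - {"grip":0.2,"linear":[0,-0.2,0],"twist":0}
    - {"grip":0.2,"linear":[0,0,0],"twist":0}

```text
clock: 8.9
eef_pos: [0.4635, 0.0709, 0.227]
tool_rot: [-0.48, 0.492, -0.499, 0.527]
ft_force: [0.2, 1.2, -0.8]
grip_width: 0.0681
```

```bash
python3 plan.py 0.6 -0.05 0.2 90
python3 - <<'E'
from h import *
i,d,P=cam('wrist'); cv2.imwrite('pics/w4.png',i); np.savez('w4.npz',i=i,P=P)
i,d,P=cam('top'); np.savez('top0.npz',i=i,P=P); cv2.imwrite('pics/top2.png',i)
E
cat >> m.py <<'E'
# blocks by plane height
E
python3 m.py | grep -E 'amber \[(1|2)|blue|red'
```

```text
now [0.4635 0.0709 0.227 ] psi 0.84 tilt [ 0.054  0.041 -0.998] w 0.0681 F [ 0.2  1.2 -0.8] t 8.9
leg -> [ 0.6  -0.05  0.2 ] 90.0 rows 11
   ([0.056, 0.012, 0.061], np.float64(-0.0707))
   ([0.064, 0.012, 0.053], np.float64(-0.0707))
   ([0.071, 0.012, 0.043], np.float64(-0.0707))
   ([0.076, 0.012, 0.033], np.float64(-0.0707))
   ([0.08, 0.012, 0.022], np.float64(-0.0707))
   ([0.082, 0.012, 0.01], np.float64(-0.0707))
   ([0.083, 0.012, -0.001], np.float64(-0.0707))
   ([0.082, 0.012, -0.013], np.float64(-0.0707))
   ([0.079, 0.012, -0.025], np.float64(-0.0707))
   ([0.075, 0.012, -0.035], np.float64(-0.0707))
   ([0.069, 0.012, -0.046], np.float64(-0.0707))
blue [322. 151.] 100 med [ 0.6379 -0.0518  0.0563] rect [ 0.6414 -0.0495] [0.0402 0.0202] 0.1 z [0.049 0.06 ]
blue [117. 200.] 2229 med [0.5139 0.4596 0.0058] rect [0.5161 0.4615] [0.1376 0.1107] 4.3 z [0.001 0.015]
blue [124. 300.] 2478 med [0.2657 0.4201 0.0058] rect [0.2668 0.4216] [0.1356 0.1102] 18.0 z [0.002 0.016]
amber [165. 176.] 426 med [0.5704 0.3361 0.0365] rect [0.577  0.3438] [0.0557 0.0672] 18.2 z [0.001 0.04 ]
amber [203. 226.] 437 med [0.4466 0.2324 0.0367] rect [0.4512 0.2381] [0.0498 0.0669] 74.9 z [0.003 0.04 ]
amber [173. 268.] 305 med [0.3439 0.2981 0.0449] rect [0.3473 0.307 ] [0.0512 0.0424] 88.6 z [0.001 0.049]
red [328. 217.] 37 med [ 0.476  -0.0691  0.0409] rect [ 0.4759 -0.0714] [0.0273 0.0126] 20.7 z [0.034 0.044]
red [451. 269.] 280 med [ 0.3589 -0.3767  0.0088] rect [ 0.3647 -0.3925] [0.0516 0.1247] 51.0 z [0.001 0.013]
```

View pics/w4.png

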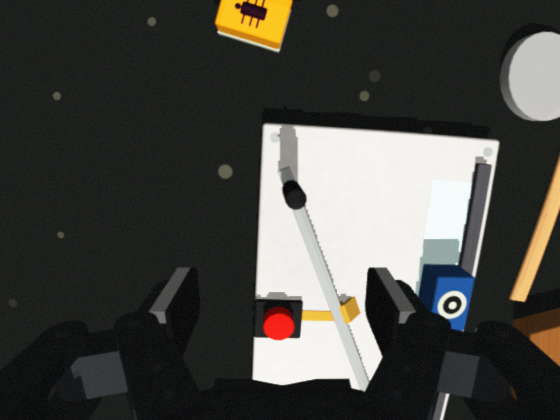

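The arm is caught: the bar rests from the pivot up to the grip at (293,195), with the blue target standing free at (450,295). I'll update the planner for the small tool tilt and check the j6 sense.

```bash
cat > plan.py <<'E'
# usage: plan.py x y z psi_deg [...] -> rows per leg from the current pose (full rotation used)
import sys; from h import *
o=bot.get_obs(); T=pose(o); p=T[:3,3].copy(); M=T[:3,:3]; ps=lambda M:np.arctan2(M[1,2],M[0,2])
print('now',p.round(4),'psi',np.degrees(ps(M)).round(2),'y',M[:,1].round(3),'w',round(o['grip_width'],4),'F',o['ft_force'].round(1),'t',o['clock'],'j',o['joint_pos'].round(2))
a=[float(v) for v in sys.argv[1:]]
for k in range(0,len(a),4):
    g=np.array(a[k:k+3]); d=(np.radians(a[k+3])-ps(M)+np.pi)%(2*np.pi)-np.pi
    n=int(max(1,np.ceil(np.linalg.norm(g-p)/.045),np.ceil(abs(d)/.145)))
    s=(g-p)/n; print('leg ->',g,a[k+3],'rows',n)
    for j in range(n):
        print('  ',(M.T@s/.2).round(3).tolist(),round(-d/n/2,4)); M=M@R.from_rotvec([0,-d/n,0]).as_matrix()
        if abs(d)<.004: print('   ... same x',n); break
    p=g
E
cat > blk.py <<'E'
# top faces of blocks from a cloud: blk.py file.npz
import sys; from h import *
def faces(i,P,zlo,zhi,lo,hi,name,roi=None):
    hsv=cv2.cvtColor(i,cv2.COLOR_BGR2HSV); m=cv2.inRange(hsv,lo,hi)
    m=cv2.morphologyEx(m,cv2.MORPH_CLOSE,np.ones((15,15),np.uint8))
    m[~((P[...,2]>zlo)&(P[...,2]<zhi))]=0
    n,L,s,c=cv2.connectedComponentsWithStats(m)
    for k in range(1,n):
        if s[k,4]<100: continue
        q=P[L==k]; r=cv2.minAreaRect(q[:,:2].astype(np.float32)); w,h=r[1]
        la=r[2] if w>h else r[2]+90
        print(name,'px',c[k].round(),'n',s[k,4],'c',np.round(r[0],4),'size',np.round(sorted(r[1]),3),'long axis deg',round((la+90)%180-90,1),'z',np.median(q[:,2]).round(4))
if __name__=='__main__':
    z=np.load(sys.argv[1]); i,P=z['i'],z['P']
    faces(i,P,.052,.062,(100,100,30),(128,255,255),'blue on plate')
    faces(i,P,.03,.042,(10,100,60),(32,255,255),'amber bench')
    faces(i,P,.05,.062,(10,100,60),(32,255,255),'amber plate')
E
python3 blk.py w4.npz; python3 blk.py top0.npz; python3 plan.py
```

```text
blue on plate px [453. 295.] n 1163 c [ 0.6438 -0.0301] size [0.041 0.059] long axis deg 87.8 z 0.0559
amber bench px [255.  17.] n 2488 c [0.4478 0.233 ] size [0.038 0.059] long axis deg -15.4 z 0.0364
amber bench px [548. 341.] n 773 c [ 0.7874 -0.1076] size [0.042 0.059] long axis deg -76.4 z 0.0348
blue on plate px [321. 149.] n 119 c [ 0.6414 -0.0496] size [0.023 0.041] long axis deg 4.4 z 0.0567
amber bench px [362.  89.] n 1984 c [ 0.8191 -0.1593] size [0.088 0.171] long axis deg -78.2 z 0.0357
amber bench px [164. 176.] n 357 c [0.5714 0.3369] size [0.041 0.057] long axis deg -71.3 z 0.0373
amber bench px [518. 195.] n 147 c [ 0.5517 -0.5445] size [0.023 0.132] long axis deg 9.1 z 0.0358
amber bench px [202. 227.] n 390 c [0.4462 0.2345] size [0.04  0.059] long axis deg -15.5 z 0.0373
amber plate px [521. 185.] n 173 c [ 0.5584 -0.5382] size [0.02  0.135] long axis deg 2.1 z 0.0565
now [0.461  0.0707 0.2223] psi 0.85 y [ 0.047  0.04  -0.998] w 0.0684 F [-0.4 -0.2 -0. ] t 9.0 j [ 0.13  0.14 -0.15  1.23  0.03  1.69]
```

Now over the target with the jaws along its long side (ψ≈87.8°).

```bash
python3 plan.py 0.6438 -0.0301 0.15 87.8
```

```text
now [0.461  0.0707 0.2223] psi 0.85 y [ 0.047  0.04  -0.998] w 0.0684 F [-0.4 -0.2 -0. ] t 9.0 j [ 0.13  0.14 -0.15  1.23  0.03  1.69]
leg -> [ 0.6438 -0.0301  0.15  ] 87.8 rows 11
   [0.048, 0.035, 0.081] -0.069
   [0.059, 0.035, 0.073] -0.069
   [0.069, 0.035, 0.065] -0.069
   [0.077, 0.035, 0.054] -0.069
   [0.084, 0.035, 0.043] -0.069
   [0.089, 0.035, 0.031] -0.069
   [0.092, 0.035, 0.019] -0.069
   [0.094, 0.035, 0.006] -0.069
   [0.094, 0.035, -0.007] -0.069
   [0.092, 0.035, -0.02] -0.069
   [0.088, 0.035, -0.032] -0.069
```

move_arm:
  increments:
    - {"grip":0,"linear":[0.048,0.03,0.081],"twist":-0.069}
    - {"grip":0,"linear":[0.059,0.03,0.073],"twist":-0.069}
    - {"grip":0,"linear":[0.069,0.03,0.065],"twist":-0.069}
    - {"grip":0,"linear":[0.077,0.03,0.054],"twist":-0.069}
    - {"grip":0,"linear":[0.084,0.03,0.043],"twist":-0.069}

```text
clock: 9.5
eef_pos: [0.54, 0.0246, 0.1862]
tool_rot: [-0.629, 0.282, -0.292, 0.663]
ft_force: [0.2, -0.1, 1.1]
grip_width: 0.0855
```

move_arm:
  increments:
    - {"grip":0,"linear":[0.089,0.03,0.031],"twist":-0.069}
    - {"grip":0,"linear":[0.092,0.03,0.019],"twist":-0.069}
    - {"grip":0,"linear":[0.094,0.03,0.006],"twist":-0.069}
    - {"grip":0,"linear":[0.094,0.03,-0.007],"twist":-0.069}
    - {"grip":0,"linear":[0.092,0.03,-0.02],"twist":-0.069}

```text
clock: 10.0
eef_pos: [0.6199, -0.0201, 0.1432]
tool_rot: [-0.692, 0.039, -0.044, 0.72]
ft_force: [-0.7, -0.3, -0.1]
grip_width: 0.0855
```

move_arm:
  increments:
    - {"grip":0,"linear":[0.088,0.03,-0.03],"twist":-0.069}
    - {"grip":0,"linear":[0,0,0],"twist":0}
    - {"grip":0,"linear":[0,0,0],"twist":0}
    - {"grip":0,"linear":[0,0,0],"twist":0}
    - {"grip":0,"linear":[0,0,0],"twist":0}

```text
clock: 10.5
eef_pos: [0.6316, -0.0284, 0.1267]
tool_rot: [-0.693, -0.005, 0.011, 0.721]
ft_force: [0.3, -0.2, 0.2]
grip_width: 0.0859
```

```bash
python3 plan.py 0.6438 -0.0301 0.08 87.8 0.6438 -0.0301 0.026 87.8;  python3 - <<'E'
from h import *; from blk import faces
i,d,P=cam('wrist'); cv2.imwrite('pics/w5.png',i); faces(i,P,.052,.062,(100,100,30),(128,255,255),'blue on plate')
E
```

```text
now [ 0.6316 -0.0284  0.1267] psi 91.23 y [-0.009  0.04  -0.999] w 0.0859 F [ 0.3 -0.2  0.2] t 10.5 j [-0.06  0.57  0.22  1.24  0.04 -0.09]
leg -> [ 0.6438 -0.0301  0.08  ] 87.8 rows 2
   [0.031, 0.116, -0.009] 0.015
   [0.032, 0.116, -0.009] 0.015
leg -> [ 0.6438 -0.0301  0.026 ] 87.8 rows 2
   [0.001, 0.135, -0.005] -0.0
   ... same x 2
blue on plate px [271. 246.] n 4060 c [ 0.644  -0.0313] size [0.04 0.06] long axis deg 87.8 z 0.0561
```

move_arm:
  increments:
    - {"grip":0,"linear":[0.031,0.116,-0.012],"twist":0.013}
    - {"grip":0,"linear":[0.032,0.116,-0.012],"twist":0.013}
    - {"grip":0,"linear":[0,0,0],"twist":0}
    - {"grip":0,"linear":[0,0,0],"twist":0}
    - {"grip":0,"linear":[0,0,0],"twist":0}

```text
clock: 11.05
eef_pos: [0.6445, -0.0298, 0.0846]
tool_rot: [-0.693, 0.012, -0.01, 0.721]
ft_force: [-1.0, 0.7, -0.8]
grip_width: 0.0852
```

```bash
python3 plan.py 0.644 -0.031 0.026 87.8
```

```text
now [ 0.6445 -0.0298  0.0846] psi 88.22 y [-0.003  0.039 -0.999] w 0.0852 F [-1.   0.7 -0.8] t 11.05 j [-0.06  0.62  0.2   1.15  0.04 -0.03]
leg -> [ 0.644 -0.031  0.026] 87.8 rows 2
   [-0.001, 0.146, -0.009] 0.0018
   [-0.001, 0.146, -0.009] 0.0018
```

move_arm:
  increments:
    - {"grip":0,"linear":[0,0.14,-0.009],"twist":0}
    - {"grip":0,"linear":[0,0.14,-0.009],"twist":0}
    - {"grip":0,"linear":[0,0,0],"twist":0}
    - {"grip":0,"linear":[0,0,0],"twist":0}
    - {"grip":0,"linear":[0,0,0],"twist":0}

```text
clock: 11.55
eef_pos: [0.649, -0.0309, 0.0372]
tool_rot: [-0.693, 0.007, -0.014, 0.721]
ft_force: [0.9, -0.3, 1.2]
grip_width: 0.0855
```

```bash
python3 plan.py 0.644 -0.031 0.026 87.8
```

```text
now [ 0.649  -0.0309  0.0372] psi 88.32 y [ 0.011  0.039 -0.999] w 0.0855 F [ 0.9 -0.3  1.2] t 11.55 j [-0.07  0.66  0.14  1.04  0.04 -0.04]
leg -> [ 0.644 -0.031  0.026] 87.8 rows 1
   [-0.026, 0.056, -0.003] 0.0046
```

move_arm:
  increments:
    - {"grip":0,"linear":[-0.024,0.05,-0.003],"twist":0.004}
    - {"grip":1,"linear":[0,0,0],"twist":0}
    - {"grip":1,"linear":[0,0,0],"twist":0}
    - {"grip":1,"linear":[0,0,0],"twist":0}
    - {"grip":1,"linear":[0,0,0],"twist":0}

```text
clock: 12.05
eef_pos: [0.6465, -0.0311, 0.0314]
tool_rot: [-0.693, 0.007, -0.02, 0.72]
ft_force: [0.4, -0.1, -1.3]
grip_width: 0.0592
```

```bash
python3 plan.py 0.64 -0.031 0.17 87.8
```

```text
now [ 0.6465 -0.0311  0.0314] psi 87.84 y [ 0.018  0.038 -0.999] w 0.0592 F [ 0.4 -0.1 -1.3] t 12.05 j [-0.07  0.66  0.11  1.01  0.04 -0.03]
leg -> [ 0.64  -0.031  0.17 ] 87.8 rows 4
   [-0.005, -0.173, 0.007] 0.0001
   ... same x 4
```

move_arm:
  increments:
    - {"grip":1,"linear":[0,-0.1,0],"twist":0}
    - {"grip":1,"linear":[0,-0.2,0],"twist":0}
    - {"grip":1,"linear":[-0.01,-0.2,0],"twist":0}
    - {"grip":1,"linear":[0,-0.2,0],"twist":0}
    - {"grip":1,"linear":[0,0,0],"twist":0}

```text
clock: 12.55
eef_pos: [0.6395, -0.0364, 0.1712]
tool_rot: [-0.693, 0.01, -0.016, 0.721]
ft_force: [1.4, -0.1, -1.1]
grip_width: 0.059
```

```bash
python3 plan.py 0.51 0.452 0.13 4
```

```text
now [ 0.6395 -0.0364  0.1712] psi 87.84 y [ 0.009  0.039 -0.999] w 0.059 F [ 1.4 -0.1 -1.1] t 12.55 j [-0.08  0.55  0.3   1.32  0.04 -0.04]
leg -> [0.51  0.452 0.13 ] 4.0 rows 12
   [-0.062, 0.025, 0.2] 0.061
   [-0.086, 0.025, 0.191] 0.061
   [-0.108, 0.025, 0.18] 0.061
   [-0.129, 0.025, 0.165] 0.061
   [-0.149, 0.025, 0.148] 0.061
   [-0.165, 0.025, 0.129] 0.061
   [-0.18, 0.025, 0.108] 0.061
   [-0.192, 0.025, 0.085] 0.061
   [-0.201, 0.025, 0.061] 0.061
   [-0.207, 0.025, 0.036] 0.061
   [-0.21, 0.025, 0.011] 0.061
   [-0.209, 0.025, -0.015] 0.061
```

move_arm:
  increments:
    - {"grip":1,"linear":[-0.062,0.01,0.2],"twist":0.06}
    - {"grip":1,"linear":[-0.086,0.01,0.191],"twist":0.06}
    - {"grip":1,"linear":[-0.108,0.01,0.18],"twist":0.06}
    - {"grip":1,"linear":[-0.129,0.01,0.165],"twist":0.06}
    - {"grip":1,"linear":[-0.149,0.01,0.148],"twist":0.06}

```text
clock: 13.05
eef_pos: [0.5874, 0.1656, 0.1652]
tool_rot: [-0.654, 0.235, -0.233, 0.68]
ft_force: [0.8, 0.2, -1.7]
grip_width: 0.0584
```

move_arm:
  increments:
    - {"grip":1,"linear":[-0.165,0.01,0.129],"twist":0.06}
    - {"grip":1,"linear":[-0.18,0.01,0.108],"twist":0.06}
    - {"grip":1,"linear":[-0.192,0.01,0.085],"twist":0.06}
    - {"grip":1,"linear":[-0.201,0.01,0.061],"twist":0.06}
    - {"grip":1,"linear":[-0.207,0.01,0.036],"twist":0.06}

```text
clock: 13.55
eef_pos: [0.5344, 0.377, 0.1554]
tool_rot: [-0.553, 0.434, -0.422, 0.572]
ft_force: [0.5, -0.7, -1.7]
grip_width: 0.0588
```

```bash
python3 plan.py 0.51 0.452 0.10 4
python3 - <<'E'
from h import *
i,d,P=cam('wrist'); cv2.imwrite('pics/w6.png',i); b=cv2.inRange(cv2.cvtColor(i,cv2.COLOR_BGR2HSV),(100,120,40),(125,255,255))>0
q=P[b&(P[...,2]<.02)&(P[...,0]>.4)&(P[...,1]>.38)]; print(len(q),cv2.minAreaRect(q[:,:2].astype(np.float32)))
q=P[b&(P[...,2]>.08)]; print(len(q),np.nanmean(q,0),np.nanmax(q,0))
E
```

```text
now [0.5344 0.377  0.1554] psi 15.46 y [ 0.003  0.032 -0.999] w 0.0588 F [ 0.5 -0.7 -1.7] t 13.55 j [0.6  0.57 0.3  1.28 0.02 1.9 ]
leg -> [0.51  0.452 0.1  ] 4.0 rows 3
   [-0.128, 0.096, -0.007] 0.0333
   [-0.128, 0.096, -0.015] 0.0333
   [-0.126, 0.096, -0.024] 0.0333
13622 ((0.5147247910499573, 0.4631136357784271), (0.13775379955768585, 0.11465892195701599), 3.142855167388916)
15004 [0.53210192 0.38664567 0.17652702] [0.56846203 0.4073485  0.18409598]
```

View pics/w6.png

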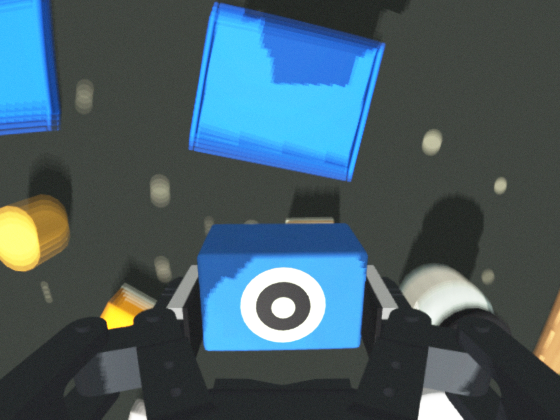

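The block is held squarely at (283,300) with the meant tray ahead at (288,90). I continue and lower it.

move_arm:
  increments:
    - {"grip":1,"linear":[-0.13,0.07,-0.005],"twist":0.03}
    - {"grip":1,"linear":[-0.13,0.07,-0.01],"twist":0.03}
    - {"grip":1,"linear":[-0.13,0.07,-0.02],"twist":0.03}
    - {"grip":1,"linear":[0,0,0],"twist":0}
    - {"grip":1,"linear":[0,0,0],"twist":0}

```text
clock: 14.1
eef_pos: [0.5037, 0.4656, 0.1072]
tool_rot: [-0.516, 0.485, -0.467, 0.53]
ft_force: [-0.0, -0.2, -1.4]
grip_width: 0.0587
```

```bash
python3 plan.py 0.513 0.456 0.06 3.5  0.513 0.456 0.018 3.5
```

```text
now [0.5037 0.4656 0.1072] psi 5.45 y [-0.005  0.032 -0.999] w 0.0587 F [-0.  -0.2 -1.4] t 14.1 j [0.73 0.67 0.34 1.23 0.03 2.21]
leg -> [0.513 0.456 0.06 ] 3.5 rows 2
   [0.03, 0.117, 0.021] 0.0085
   [0.029, 0.117, 0.022] 0.0085
leg -> [0.513 0.456 0.018] 3.5 rows 1
   [0.007, 0.21, 0.001] 0.0
   ... same x 1
```

move_arm:
  increments:
    - {"grip":1,"linear":[0.03,0.117,0.021],"twist":0.008}
    - {"grip":1,"linear":[0.029,0.117,0.022],"twist":0.008}
    - {"grip":1,"linear":[0.004,0.11,0],"twist":0}
    - {"grip":1,"linear":[0.003,0.09,0],"twist":0}
    - {"grip":1,"linear":[0,0,0],"twist":0}

```text
clock: 14.6
eef_pos: [0.516, 0.4511, 0.0179]
tool_rot: [-0.508, 0.493, -0.476, 0.522]
ft_force: [0.1, -0.6, -2.0]
grip_width: 0.0589
```

```bash
python3 plan.py 0.513 0.456 0.016 3.5
```

```text
now [0.516  0.4511 0.0179] psi 3.49 y [-0.003  0.031 -0.999] w 0.0589 F [ 0.1 -0.6 -2. ] t 14.6 j [0.71 0.74 0.23 1.05 0.03 2.22]
leg -> [0.513 0.456 0.016] 3.5 rows 1
   [-0.025, 0.01, -0.013] -0.0001
   ... same x 1
```

move_arm:
  increments:
    - {"grip":1,"linear":[-0.01,0.012,0],"twist":0}
    - {"grip":0.12,"linear":[0,0,0],"twist":0}
    - {"grip":0.12,"linear":[0,0,0],"twist":0}
    - {"grip":0.12,"linear":[0,-0.1,0],"twist":0}
    - {"grip":0.12,"linear":[0,-0.2,0],"twist":0}

```text
clock: 15.1
eef_pos: [0.516, 0.4488, 0.0758]
tool_rot: [-0.509, 0.494, -0.476, 0.52]
ft_force: [1.2, 0.6, 0.3]
grip_width: 0.0747
```

move_arm:
  increments:
    - {"grip":0,"linear":[0,-0.2,0],"twist":0}
    - {"grip":0,"linear":[0.1,-0.2,0],"twist":0}
    - {"grip":0,"linear":[0.2,0,0],"twist":0}
    - {"grip":0,"linear":[0.15,0,0],"twist":0}
    - {"grip":0,"linear":[0,0,0],"twist":0}

```text
clock: 15.6
eef_pos: [0.5274, 0.3601, 0.1721]
tool_rot: [-0.5, 0.49, -0.477, 0.531]
ft_force: [-0.4, 0.2, 0.4]
grip_width: 0.0853
```

```bash
python3 plan.py 0.5714 0.3369 0.13 108.7
python3 - <<'E'
from h import *; from blk import faces
i,d,P=cam('wrist'); cv2.imwrite('pics/w7.png',i); np.savez('w7.npz',i=i,P=P)
faces(i,P,.034,.046,(100,100,30),(128,255,255),'blue in tray')
faces(i,P,.03,.042,(10,100,60),(32,255,255),'amber bench')
i,d,P=cam('top'); faces(i,P,.03,.042,(10,100,60),(32,255,255),'amber top')
faces(i,P,.034,.046,(100,100,30),(128,255,255),'blue in tray')
E
```

```text
now [0.5274 0.3601 0.1721] psi 3.69 y [ 0.016  0.045 -0.999] w 0.0853 F [-0.4  0.2  0.4] t 15.6 j [0.59 0.51 0.25 1.27 0.03 2.09]
leg -> [0.5714 0.3369 0.13  ] 108.7 rows 13
   [0.011, 0.016, 0.016] -0.0705
   [0.013, 0.016, 0.014] -0.0705
   [0.015, 0.016, 0.012] -0.0705
   [0.016, 0.016, 0.01] -0.0705
   [0.018, 0.016, 0.008] -0.0705
   [0.019, 0.016, 0.005] -0.0705
   [0.019, 0.016, 0.003] -0.0705
   [0.019, 0.016, -0.0] -0.0705
   [0.019, 0.016, -0.003] -0.0705
   [0.018, 0.016, -0.005] -0.0705
   [0.018, 0.016, -0.008] -0.0705
   [0.016, 0.016, -0.01] -0.0705
   [0.015, 0.016, -0.013] -0.0705
blue in tray px [275.  84.] n 646 c [0.5167 0.4561] size [0.04 0.06] long axis deg 3.3 z 0.0397
amber bench px [332. 241.] n 3358 c [0.5729 0.3377] size [0.039 0.06 ] long axis deg -72.8 z 0.0362
amber bench px [ 71. 259.] n 401 c [0.3556 0.3075] size [0.017 0.04 ] long axis deg -56.2 z 0.0358
amber bench px [188. 348.] n 1966 c [0.4552 0.2327] size [0.04  0.045] long axis deg -17.1 z 0.0363
amber top px [362.  89.] n 1987 c [ 0.8198 -0.1588] size [0.088 0.17 ] long axis deg -78.5 z 0.0358
amber top px [164. 176.] n 357 c [0.5712 0.3368] size [0.042 0.057] long axis deg -71.2 z 0.0371
amber top px [518. 193.] n 151 c [ 0.5529 -0.544 ] size [0.017 0.13 ] long axis deg 7.1 z 0.0359
amber top px [202. 227.] n 393 c [0.4461 0.2345] size [0.039 0.059] long axis deg -15.9 z 0.037
```

View pics/w7.png

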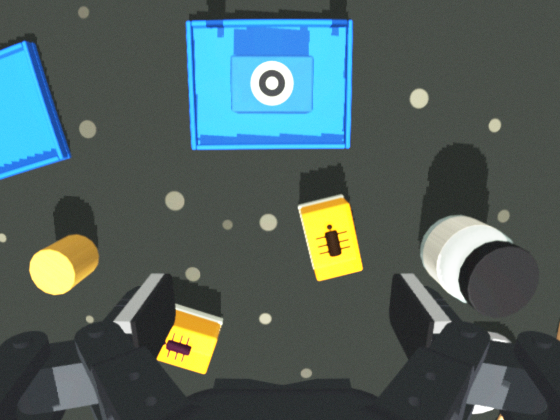

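Target lies flat in the far tray at (272,83), about 6 mm from its centre. Next is specimen 1, at (331,240) in this view.

move_arm:
  increments:
    - {"grip":0,"linear":[0.011,0,0.016],"twist":-0.07}
    - {"grip":0,"linear":[0.013,0,0.014],"twist":-0.07}
    - {"grip":0,"linear":[0.015,0,0.012],"twist":-0.07}
    - {"grip":0,"linear":[0.016,0,0.01],"twist":-0.07}
    - {"grip":0,"linear":[0.018,0,0.008],"twist":-0.07}

```text
clock: 16.2
eef_pos: [0.5427, 0.3602, 0.1715]
tool_rot: [-0.637, 0.266, -0.263, 0.674]
ft_force: [-0.8, 0.1, 0.6]
grip_width: 0.0853
```

move_arm:
  increments:
    - {"grip":0,"linear":[0.019,0,0.005],"twist":-0.07}
    - {"grip":0,"linear":[0.019,0,0.003],"twist":-0.07}
    - {"grip":0,"linear":[0.019,0,0],"twist":-0.07}
    - {"grip":0,"linear":[0.019,0,-0.003],"twist":-0.07}
    - {"grip":0,"linear":[0.018,0,-0.005],"twist":-0.07}

```text
clock: 16.7
eef_pos: [0.5586, 0.3596, 0.1696]
tool_rot: [-0.688, 0.005, -0.015, 0.725]
ft_force: [-0.3, -0.3, 0.1]
grip_width: 0.0855
```

move_arm:
  increments:
    - {"grip":0,"linear":[0.018,0.04,-0.008],"twist":-0.07}
    - {"grip":0,"linear":[0.016,0.04,-0.01],"twist":-0.06}
    - {"grip":0,"linear":[0,0.04,0],"twist":0}
    - {"grip":0,"linear":[0,0,0],"twist":0}
    - {"grip":0,"linear":[0,0,0],"twist":0}

```text
clock: 17.2
eef_pos: [0.565, 0.3644, 0.1434]
tool_rot: [-0.683, -0.094, 0.08, 0.72]
ft_force: [0.6, -0.4, 0.1]
grip_width: 0.0853
```

```bash
python3 - <<'E'
from h import *; from blk import faces
i,d,P=cam('wrist'); cv2.imwrite('pics/w8.png',i)
faces(i,P,.03,.042,(10,100,60),(32,255,255),'amber bench')
E
python3 plan.py 0.5725 0.3375 0.06 107.5 0.5725 0.3375 0.01 107.5
```

```text
amber bench px [108.  15.] n 2077 c [0.4621 0.231 ] size [0.03 0.04] long axis deg 74.7 z 0.0361
amber bench px [233. 208.] n 4480 c [0.5727 0.3369] size [0.04  0.059] long axis deg -72.2 z 0.0362
now [0.5648 0.3644 0.1433] psi 104.19 y [ 0.013  0.054 -0.998] w 0.0854 F [0.7 0.6 0.2] t 17.25 j [0.56 0.6  0.32 1.25 0.04 0.31]
leg -> [0.5725 0.3375 0.06  ] 107.5 rows 2
   [-0.003, 0.205, -0.08] -0.0144
   [-0.005, 0.205, -0.08] -0.0144
leg -> [0.5725 0.3375 0.01  ] 107.5 rows 2
   [-0.004, 0.125, -0.006] 0.0
   ... same x 2
```

move_arm:
  increments:
    - {"grip":0,"linear":[-0.003,0.14,-0.085],"twist":-0.014}
    - {"grip":0,"linear":[-0.005,0.14,-0.085],"twist":-0.014}
    - {"grip":0,"linear":[0,0.08,0],"twist":0}
    - {"grip":0,"linear":[0,0,0],"twist":0}
    - {"grip":0,"linear":[0,0,0],"twist":0}

```text
clock: 17.75
eef_pos: [0.5749, 0.3372, 0.0719]
tool_rot: [-0.679, -0.116, 0.097, 0.718]
ft_force: [-0.0, 1.2, 0.3]
grip_width: 0.0857
```

```bash
python3 plan.py 0.5725 0.3372 0.009 107.6
```

```text
now [0.5749 0.3372 0.0719] psi 107.41 y [ 0.019  0.058 -0.998] w 0.0857 F [-0.   1.2  0.3] t 17.75 j [0.51 0.63 0.19 1.08 0.04 0.21]
leg -> [0.5725 0.3372 0.009 ] 107.6 rows 2
   [-0.011, 0.157, -0.006] -0.0008
   ... same x 2
```

move_arm:
  increments:
    - {"grip":0,"linear":[-0.012,0.157,-0.006],"twist":0}
    - {"grip":0,"linear":[-0.015,0.157,-0.006],"twist":0}
    - {"grip":0,"linear":[0,0,0],"twist":0}
    - {"grip":0,"linear":[0,0,0],"twist":0}
    - {"grip":0,"linear":[0,0,0],"twist":0}

```text
clock: 18.25
eef_pos: [0.5773, 0.3419, 0.018]
tool_rot: [-0.677, -0.122, 0.092, 0.72]
ft_force: [-0.7, -0.3, 0.3]
grip_width: 0.0855
```

```bash
python3 plan.py 0.5725 0.3372 0.009 107.6
```

```text
now [0.5773 0.3419 0.018 ] psi 107.45 y [ 0.032  0.066 -0.997] w 0.0855 F [-0.7 -0.3  0.3] t 18.25 j [0.52 0.68 0.12 0.95 0.04 0.21]
leg -> [0.5725 0.3372 0.009 ] 107.6 rows 1
   [-0.032, 0.042, -0.018] -0.0013
   ... same x 1
```

move_arm:
  increments:
    - {"grip":0,"linear":[-0.032,0.036,-0.018],"twist":0}
    - {"grip":1,"linear":[0,0,0],"twist":0}
    - {"grip":1,"linear":[0,0,0],"twist":0}
    - {"grip":1,"linear":[0,0,0],"twist":0}
    - {"grip":1,"linear":[0,0,0],"twist":0}

```text
clock: 18.75
eef_pos: [0.5759, 0.3387, 0.0166]
tool_rot: [-0.676, -0.125, 0.088, 0.721]
ft_force: [0.5, 0.7, -1.0]
grip_width: 0.0588
```

move_arm:
  increments:
    - {"grip":1,"linear":[0,-0.1,0],"twist":0}
    - {"grip":1,"linear":[0,-0.2,0],"twist":0}
    - {"grip":1,"linear":[0,-0.2,0],"twist":0}
    - {"grip":1,"linear":[0,-0.2,0],"twist":0}
    - {"grip":1,"linear":[0,0,0],"twist":0}

```text
clock: 19.25
eef_pos: [0.5673, 0.3268, 0.1561]
tool_rot: [-0.677, -0.122, 0.092, 0.72]
ft_force: [0.6, -0.2, -0.7]
grip_width: 0.0587
```

```bash
python3 -c "
import numpy as np
c,s=np.cos(np.radians(-2.35)),np.sin(np.radians(-2.35))
for x,y in ((73,-14),(73,118),(73,-80),(73,52),(95,118),(75,118)): print(x,y,.5683+(c*x-s*y)/1e3,-.0642+(s*x+c*y)/1e3)"
python3 plan.py 0.637 -0.081 0.16 87.65
```

```text
73 -14 0.6406645541508312 -0.08118149883112238
73 118 0.646077047665032 0.05070748825255619
73 -80 0.6379583073937309 -0.14712599237296167
73 52 0.6433708009079316 -0.015237005289283088
95 118 0.6680585455123118 0.0498054060001894
75 118 0.6480753656511484 0.0506254807750683
now [0.5673 0.3268 0.1561] psi 107.43 y [ 0.033  0.066 -0.997] w 0.0587 F [ 0.6 -0.2 -0.7] t 19.25 j [0.5  0.54 0.25 1.22 0.04 0.2 ]
leg -> [ 0.637 -0.081  0.16 ] 87.65 rows 10
   [-0.027, -0.014, -0.205] 0.0173
   [-0.02, -0.014, -0.205] 0.0173
   [-0.013, -0.014, -0.206] 0.0173
   [-0.006, -0.014, -0.206] 0.0173
   [0.001, -0.014, -0.206] 0.0173
   [0.008, -0.014, -0.206] 0.0173
   [0.015, -0.014, -0.206] 0.0173
   [0.023, -0.014, -0.205] 0.0173
   [0.03, -0.014, -0.204] 0.0173
   [0.037, -0.014, -0.203] 0.0173
```

move_arm:
  increments:
    - {"grip":1,"linear":[-0.027,-0.014,-0.205],"twist":0.017}
    - {"grip":1,"linear":[-0.02,-0.014,-0.205],"twist":0.017}
    - {"grip":1,"linear":[-0.013,-0.014,-0.206],"twist":0.017}
    - {"grip":1,"linear":[-0.006,-0.014,-0.206],"twist":0.017}
    - {"grip":1,"linear":[0.001,-0.014,-0.206],"twist":0.017}

```text
clock: 19.75
eef_pos: [0.6013, 0.1237, 0.1546]
tool_rot: [-0.682, -0.061, 0.037, 0.728]
ft_force: [1.2, -0.3, -1.1]
grip_width: 0.0587
```

move_arm:
  increments:
    - {"grip":1,"linear":[0.008,-0.014,-0.206],"twist":0.017}
    - {"grip":1,"linear":[0.015,-0.014,-0.206],"twist":0.017}
    - {"grip":1,"linear":[0.023,-0.014,-0.205],"twist":0.017}
    - {"grip":1,"linear":[0.03,-0.014,-0.204],"twist":0.017}
    - {"grip":1,"linear":[0,0,0],"twist":0}

```text
clock: 20.25
eef_pos: [0.6282, -0.0514, 0.149]
tool_rot: [-0.683, -0.004, -0.011, 0.73]
ft_force: [-0.6, 0.1, -1.4]
grip_width: 0.059
```

```bash
python3 plan.py 0.6395 -0.081 0.09 87.65 0.6395 -0.081 0.042 87.65
```

```text
now [ 0.6282 -0.0514  0.149 ] psi 89.47 y [ 0.022  0.066 -0.998] w 0.059 F [-0.6  0.1 -1.4] t 20.25 j [-0.11  0.53  0.22  1.24  0.07 -0.1 ]
leg -> [ 0.6395 -0.081   0.09  ] 87.65 rows 2
   [0.026, 0.143, -0.083] 0.0079
   [0.027, 0.143, -0.083] 0.0079
leg -> [ 0.6395 -0.081   0.042 ] 87.65 rows 2
   [-0.002, 0.12, -0.008] -0.0
   ... same x 2
```

move_arm:
  increments:
    - {"grip":1,"linear":[0.022,0.14,-0.085],"twist":0.008}
    - {"grip":1,"linear":[0.022,0.14,-0.085],"twist":0.008}
    - {"grip":1,"linear":[0,0,0],"twist":0}
    - {"grip":1,"linear":[0,0,0],"twist":0}
    - {"grip":1,"linear":[0,0,0],"twist":0}

```text
clock: 20.75
eef_pos: [0.6361, -0.0824, 0.0864]
tool_rot: [-0.682, 0.01, -0.021, 0.731]
ft_force: [-0.5, -0.3, -1.4]
grip_width: 0.0587
```

```bash
python3 - <<'E'
from h import *; from blk import faces
i,d,P=cam('wrist'); cv2.imwrite('pics/w9.png',i)
faces(i,P,.06,.2,(10,100,60),(32,255,255),'held')
E
python3 plan.py 0.6395 -0.081 0.040 87.65
```

```text
held px [281. 282.] n 16198 c [ 0.6336 -0.0832] size [0.041 0.06 ] long axis deg 87.9 z 0.107
now [ 0.6365 -0.0822  0.087 ] psi 87.48 y [ 0.018  0.069 -0.997] w 0.0586 F [ 0.8  0.3 -1.2] t 20.8 j [-0.16  0.6   0.17  1.13  0.07 -0.12]
leg -> [ 0.6395 -0.081   0.04  ] 87.65 rows 2
   [0.006, 0.117, -0.005] -0.0007
   ... same x 2
```

View pics/w9.png

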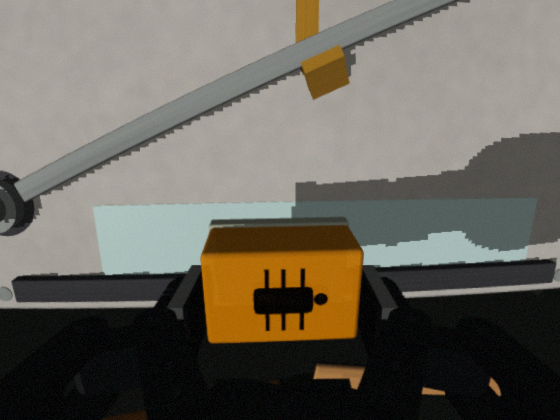

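Held block top is at (281,282), 3 mm nearer the robot than the TCP. The lit strip and fence are clear below it, so I lower.

move_arm:
  increments:
    - {"grip":1,"linear":[0.008,0.1,-0.003],"twist":0}
    - {"grip":1,"linear":[0.008,0.1,-0.003],"twist":0}
    - {"grip":1,"linear":[0,0.03,0],"twist":0}
    - {"grip":1,"linear":[0,0,0],"twist":0}
    - {"grip":1,"linear":[0,0,0],"twist":0}

```text
clock: 21.3
eef_pos: [0.6453, -0.0766, 0.0481]
tool_rot: [-0.682, 0.003, -0.024, 0.731]
ft_force: [-0.1, 0.7, -1.4]
grip_width: 0.0583
```

```bash
python3 plan.py 0.642 -0.081 0.038 87.65
```

```text
now [ 0.6453 -0.0766  0.0481] psi 87.89 y [ 0.03   0.068 -0.997] w 0.0583 F [-0.1  0.7 -1.4] t 21.3 j [-0.15  0.64  0.13  1.04  0.07 -0.11]
leg -> [ 0.642 -0.081  0.038] 87.65 rows 1
   [-0.017, 0.048, -0.026] 0.0021
```

move_arm:
  increments:
    - {"grip":1,"linear":[-0.022,0.045,-0.026],"twist":0}
    - {"grip":1,"linear":[0,0.01,0],"twist":0}
    - {"grip":1,"linear":[0,0,0],"twist":0}
    - {"grip":1,"linear":[0,0,0],"twist":0}
    - {"grip":1,"linear":[0,0,0],"twist":0}

```text
clock: 21.8
eef_pos: [0.6423, -0.0816, 0.0391]
tool_rot: [-0.683, 0.001, -0.025, 0.73]
ft_force: [-0.0, -0.2, -1.1]
grip_width: 0.0587
```

```bash
python3 plan.py 0.642 -0.081 0.037 87.65
```

```text
now [ 0.6423 -0.0816  0.0391] psi 87.9 y [ 0.035  0.067 -0.997] w 0.0587 F [-0.  -0.2 -1.1] t 21.8 j [-0.16  0.64  0.11  1.01  0.07 -0.12]
leg -> [ 0.642 -0.081  0.037] 87.65 rows 1
   [-0.002, 0.011, 0.002] 0.0021
```

move_arm:
  increments:
    - {"grip":1,"linear":[-0.004,0.015,0],"twist":0}
    - {"grip":1,"linear":[-0.004,0.012,0],"twist":0}
    - {"grip":0,"linear":[0,0,0],"twist":0}
    - {"grip":0,"linear":[0,0,0],"twist":0}
    - {"grip":0,"linear":[0,0,0],"twist":0}

```text
clock: 22.3
eef_pos: [0.6428, -0.0815, 0.0367]
tool_rot: [-0.683, -0.0, -0.027, 0.73]
ft_force: [0.1, -0.2, 0.1]
grip_width: 0.0856
```

move_arm:
  increments:
    - {"grip":0,"linear":[0,-0.2,0],"twist":0}
    - {"grip":0,"linear":[0,-0.2,0],"twist":0}
    - {"grip":0,"linear":[0,-0.2,0],"twist":0}
    - {"grip":0,"linear":[0,-0.1,0],"twist":0}
    - {"grip":0,"linear":[0,0,0],"twist":0}

```text
clock: 22.8
eef_pos: [0.6355, -0.0905, 0.1776]
tool_rot: [-0.682, 0.002, -0.025, 0.731]
ft_force: [1.1, 0.2, -0.3]
grip_width: 0.0853
```

```bash
cat > chk.py <<'E'
from h import *; from blk import faces
import sys
i,d,P=cam('wrist'); cv2.imwrite('pics/%s.png'%sys.argv[1],i)
a=np.radians(-2.35); Rm=np.array([[np.cos(a),-np.sin(a)],[np.sin(a),np.cos(a)]]); Q=P.copy(); Q[...,:2]=(P[...,:2]-[.5683,-.0642])@Rm
print('plate frame:'); faces(i,Q,.05,.062,(10,100,60),(32,255,255),'amber plate')
print('world:'); faces(i,P,.03,.042,(10,100,60),(32,255,255),'amber bench')
E
python3 chk.py w10;  python3 plan.py 0.447 0.234 0.16 164.5
```

```text
plate frame:
amber plate px [282. 205.] n 4001 c [ 0.071  -0.0142] size [0.04  0.059] long axis deg 89.7 z 0.0562
world:
amber bench px [310.  68.] n 337 c [ 0.5386 -0.0544] size [0.017 0.022] long axis deg -69.2 z 0.0306
amber bench px [281. 176.] n 195 c [ 0.6195 -0.0806] size [0.001 0.056] long axis deg 88.2 z 0.0367
amber bench px [232. 362.] n 5326 c [ 0.8034 -0.137 ] size [0.063 0.119] long axis deg -78.5 z 0.035
now [ 0.635  -0.0904  0.1761] psi 87.9 y [ 0.032  0.068 -0.997] w 0.0855 F [-0.5 -0.5  0.6] t 22.85 j [-0.18  0.53  0.29  1.31  0.07 -0.14]
leg -> [0.447 0.234 0.16 ] 164.5 rows 10
   [-0.1, 0.016, 0.158] -0.0668
   [-0.078, 0.016, 0.17] -0.0668
   [-0.055, 0.016, 0.179] -0.0668
   [-0.031, 0.016, 0.184] -0.0668
   [-0.006, 0.016, 0.187] -0.0668
   [0.019, 0.016, 0.186] -0.0668
   [0.044, 0.016, 0.182] -0.0668
   [0.067, 0.016, 0.174] -0.0668
   [0.09, 0.016, 0.164] -0.0668
   [0.111, 0.016, 0.15] -0.0668
```

S1 lies at plate (71.0, −14.2) mm, aligned within 0.3° and flat. Now specimen 2.

move_arm:
  increments:
    - {"grip":0,"linear":[-0.1,0.005,0.158],"twist":-0.066}
    - {"grip":0,"linear":[-0.078,0.005,0.17],"twist":-0.066}
    - {"grip":0,"linear":[-0.055,0.005,0.179],"twist":-0.066}
    - {"grip":0,"linear":[-0.031,0.005,0.184],"twist":-0.066}
    - {"grip":0,"linear":[-0.006,0.005,0.187],"twist":-0.066}

```text
clock: 23.35
eef_pos: [0.5348, 0.0715, 0.1669]
tool_rot: [-0.651, -0.236, 0.208, 0.691]
ft_force: [0.9, 0.5, 0.7]
grip_width: 0.0853
```

move_arm:
  increments:
    - {"grip":0,"linear":[0.019,0.005,0.186],"twist":-0.066}
    - {"grip":0,"linear":[0.044,0.005,0.182],"twist":-0.066}
    - {"grip":0,"linear":[0.067,0.005,0.174],"twist":-0.066}
    - {"grip":0,"linear":[0.085,0.005,0.14],"twist":-0.062}
    - {"grip":0,"linear":[0,0,0],"twist":0}

```text
clock: 23.85
eef_pos: [0.4484, 0.2025, 0.1586]
tool_rot: [-0.567, -0.408, 0.383, 0.604]
ft_force: [0.1, -1.7, -0.6]
grip_width: 0.0852
```

```bash
python3 chk.py w11;  python3 plan.py 0.447 0.234 0.08 164.5
```

```text
plate frame:
world:
amber bench px [294. 231.] n 3725 c [0.4481 0.2334] size [0.039 0.059] long axis deg -15.5 z 0.0363
amber bench px [430. 247.] n 396 c [0.3508 0.2904] size [0.018 0.039] long axis deg 25.7 z 0.0362
now [0.4489 0.2012 0.1583] psi 157.94 y [-0.001  0.062 -0.998] w 0.0854 F [-0.6 -0.  -0.4] t 23.9 j [ 0.39  0.25 -0.18  1.12  0.06 -0.8 ]
leg -> [0.447 0.234 0.08 ] 164.5 rows 2
   [0.063, 0.2, 0.031] -0.0286
   [0.065, 0.2, 0.027] -0.0286
```

move_arm:
  increments:
    - {"grip":0,"linear":[0.07,0.14,0.031],"twist":-0.028}
    - {"grip":0,"linear":[0.07,0.14,0.02],"twist":-0.028}
    - {"grip":0,"linear":[0,0.1,0],"twist":0}
    - {"grip":0,"linear":[0,0,0],"twist":0}
    - {"grip":0,"linear":[0,0,0],"twist":0}

```text
clock: 24.4
eef_pos: [0.4489, 0.2326, 0.0771]
tool_rot: [-0.547, -0.436, 0.415, 0.581]
ft_force: [0.8, -0.2, 0.4]
grip_width: 0.0857
```

```bash
python3 chk.py w12;  python3 plan.py 0.448 0.2335 0.011 164.5
```

```text
plate frame:
world:
amber bench px [283. 239.] n 6955 c [0.448  0.2338] size [0.04  0.059] long axis deg -15.6 z 0.0362
amber bench px [467. 279.] n 833 c [0.351  0.2876] size [0.013 0.037] long axis deg 22.0 z 0.0361
now [0.4487 0.2323 0.0771] psi 164.08 y [-0.006  0.056 -0.998] w 0.0853 F [-0.6 -0.1 -0.7] t 24.45 j [ 0.45  0.36 -0.26  0.93  0.05 -0.85]
leg -> [0.448  0.2335 0.011 ] 164.5 rows 2
   [-0.006, 0.165, -0.001] -0.0018
   [-0.006, 0.165, -0.001] -0.0018
```

move_arm:
  increments:
    - {"grip":0,"linear":[-0.006,0.165,0],"twist":0}
    - {"grip":0,"linear":[-0.006,0.165,0],"twist":0}
    - {"grip":0,"linear":[0,0.015,0],"twist":0}
    - {"grip":0,"linear":[0,0,0],"twist":0}
    - {"grip":0,"linear":[0,0,0],"twist":0}

```text
clock: 24.95
eef_pos: [0.4545, 0.2338, 0.0134]
tool_rot: [-0.549, -0.439, 0.409, 0.582]
ft_force: [0.7, 0.1, 0.2]
grip_width: 0.0858
```

```bash
python3 plan.py 0.448 0.2335 0.011 164.5
```

```text
now [0.4545 0.2338 0.0134] psi 163.72 y [ 0.006  0.061 -0.998] w 0.0858 F [0.7 0.1 0.2] t 24.95 j [ 0.44  0.45 -0.33  0.76  0.05 -0.84]
leg -> [0.448  0.2335 0.011 ] 164.5 rows 1
   [-0.012, 0.012, 0.031] -0.0068
```

move_arm:
  increments:
    - {"grip":0,"linear":[-0.008,0.012,0.031],"twist":-0.006}
    - {"grip":1,"linear":[0,0,0],"twist":0}
    - {"grip":1,"linear":[0,0,0],"twist":0}
    - {"grip":1,"linear":[0,0,0],"twist":0}
    - {"grip":1,"linear":[0,0,0],"twist":0}

```text
clock: 25.45
eef_pos: [0.4508, 0.2358, 0.0161]
tool_rot: [-0.547, -0.446, 0.409, 0.578]
ft_force: [-1.1, 0.2, -1.1]
grip_width: 0.0586
```

move_arm:
  increments:
    - {"grip":1,"linear":[0,-0.1,0],"twist":0}
    - {"grip":1,"linear":[0,-0.2,0],"twist":0}
    - {"grip":1,"linear":[0,-0.2,0],"twist":0}
    - {"grip":1,"linear":[0,-0.2,0],"twist":0}
    - {"grip":1,"linear":[0,0,0],"twist":0}

```text
clock: 25.95
eef_pos: [0.4462, 0.2253, 0.1577]
tool_rot: [-0.547, -0.443, 0.413, 0.579]
ft_force: [1.2, 0.7, -0.6]
grip_width: 0.0588
```

```bash
python3 plan.py 0.643 0.0507 0.15 87.65
```

```text
now [0.4462 0.2253 0.1577] psi 164.5 y [ 0.006  0.061 -0.998] w 0.0588 F [ 1.2  0.7 -0.6] t 25.95 j [ 0.44  0.26 -0.17  1.11  0.05 -0.86]
leg -> [0.643  0.0507 0.15  ] 87.65 rows 10
   [-0.058, -0.001, -0.118] 0.0671
   [-0.042, -0.001, -0.125] 0.0671
   [-0.024, -0.001, -0.129] 0.0671
   [-0.007, -0.001, -0.131] 0.0671
   [0.011, -0.001, -0.131] 0.0671
   [0.028, -0.001, -0.129] 0.0671
   [0.045, -0.001, -0.124] 0.0671
   [0.061, -0.001, -0.116] 0.0671
   [0.076, -0.001, -0.107] 0.0671
   [0.09, -0.001, -0.096] 0.0671
```

move_arm:
  increments:
    - {"grip":1,"linear":[-0.058,0,-0.118],"twist":0.067}
    - {"grip":1,"linear":[-0.042,0,-0.125],"twist":0.067}
    - {"grip":1,"linear":[-0.024,0,-0.129],"twist":0.067}
    - {"grip":1,"linear":[-0.007,0,-0.131],"twist":0.067}
    - {"grip":1,"linear":[0.011,0,-0.131],"twist":0.067}

```text
clock: 26.45
eef_pos: [0.5434, 0.137, 0.1508]
tool_rot: [-0.654, -0.22, 0.205, 0.695]
ft_force: [0.9, 0.4, -1.2]
grip_width: 0.0586
```

move_arm:
  increments:
    - {"grip":1,"linear":[0.028,0,-0.129],"twist":0.067}
    - {"grip":1,"linear":[0.045,0,-0.124],"twist":0.067}
    - {"grip":1,"linear":[0.061,0,-0.116],"twist":0.067}
    - {"grip":1,"linear":[0.076,0,-0.107],"twist":0.06}
    - {"grip":1,"linear":[0,0,0],"twist":0}

```text
clock: 26.95
eef_pos: [0.6217, 0.0592, 0.1381]
tool_rot: [-0.685, -0.02, 0.023, 0.728]
ft_force: [-0.6, 0.2, -1.4]
grip_width: 0.0588
```

```bash
python3 plan.py 0.643 0.0507 0.09 87.65
```

```text
now [0.6217 0.0592 0.1381] psi 93.52 y [-0.006  0.06  -0.998] w 0.0588 F [-0.6  0.2 -1.4] t 26.95 j [0.07 0.54 0.2  1.24 0.06 0.  ]
leg -> [0.643  0.0507 0.09  ] 87.65 rows 2
   [0.052, 0.118, -0.032] 0.0256
   [0.054, 0.118, -0.029] 0.0256
```

move_arm:
  increments:
    - {"grip":1,"linear":[0.05,0.118,-0.032],"twist":0.026}
    - {"grip":1,"linear":[0.05,0.118,-0.03],"twist":0.026}
    - {"grip":1,"linear":[0,0,0],"twist":0}
    - {"grip":1,"linear":[0,0,0],"twist":0}
    - {"grip":1,"linear":[0,0,0],"twist":0}

```text
clock: 27.45
eef_pos: [0.6386, 0.0513, 0.0852]
tool_rot: [-0.685, 0.02, -0.009, 0.728]
ft_force: [0.1, -0.1, -1.5]
grip_width: 0.0587
```

```bash
python3 - <<'E'
from h import *; from blk import faces
i,d,P=cam('wrist'); cv2.imwrite('pics/w13.png',i)
faces(i,P,.07,.2,(10,100,60),(32,255,255),'held')
E
python3 plan.py 0.644 0.0507 0.040 87.65
```

```text
held px [282. 283.] n 16260 c [0.6371 0.0517] size [0.042 0.063] long axis deg 87.7 z 0.1058
now [0.6388 0.0515 0.0856] psi 87.66 y [-0.014  0.061 -0.998] w 0.0588 F [-0.9  0.1 -1.3] t 27.5 j [0.05 0.62 0.19 1.16 0.06 0.09]
leg -> [0.644  0.0507 0.04  ] 87.65 rows 2
   [0.015, 0.113, -0.008] 0.0
   ... same x 2
```

move_arm:
  increments:
    - {"grip":1,"linear":[0.012,0.11,-0.01],"twist":0}
    - {"grip":1,"linear":[0.012,0.11,-0.01],"twist":0}
    - {"grip":1,"linear":[0,0.02,0],"twist":0}
    - {"grip":1,"linear":[0,0,0],"twist":0}
    - {"grip":1,"linear":[0,0,0],"twist":0}

```text
clock: 28.0
eef_pos: [0.6458, 0.0526, 0.0444]
tool_rot: [-0.685, 0.014, -0.011, 0.729]
ft_force: [0.3, -0.1, -1.2]
grip_width: 0.0585
```

```bash
python3 plan.py 0.646 0.0507 0.037 87.65
```

```text
now [0.6458 0.0526 0.0444] psi 88.0 y [-0.003  0.062 -0.998] w 0.0585 F [ 0.3 -0.1 -1.2] t 28.0 j [0.05 0.66 0.15 1.06 0.06 0.09]
leg -> [0.646  0.0507 0.037 ] 87.65 rows 1
   [0.001, 0.036, -0.012] 0.003
```

move_arm:
  increments:
    - {"grip":1,"linear":[-0.003,0.032,-0.012],"twist":0.002}
    - {"grip":1,"linear":[-0.004,0.012,0],"twist":0}
    - {"grip":1,"linear":[-0.003,0.008,0],"twist":0}
    - {"grip":1,"linear":[0,0,0],"twist":0}
    - {"grip":1,"linear":[0,0,0],"twist":0}

```text
clock: 28.5
eef_pos: [0.6463, 0.0511, 0.0382]
tool_rot: [-0.685, 0.012, -0.015, 0.729]
ft_force: [-0.4, -0.5, -1.6]
grip_width: 0.0587
```

```bash
python3 plan.py 0.646 0.0507 0.036 87.65
```

```text
now [0.6463 0.0511 0.0382] psi 87.8 y [ 0.005  0.062 -0.998] w 0.0587 F [-0.4 -0.5 -1.6] t 28.5 j [0.05 0.66 0.14 1.04 0.06 0.09]
leg -> [0.646  0.0507 0.036 ] 87.65 rows 1
   [-0.002, 0.011, -0.003] 0.0013
   ... same x 1
```

move_arm:
  increments:
    - {"grip":1,"linear":[-0.004,0.012,0],"twist":0}
    - {"grip":0,"linear":[0,0,0],"twist":0}
    - {"grip":0,"linear":[0,0,0],"twist":0}
    - {"grip":0,"linear":[0,-0.05,0],"twist":0}
    - {"grip":0,"linear":[0,-0.15,0],"twist":0}

```text
clock: 29.0
eef_pos: [0.6425, 0.0487, 0.0737]
tool_rot: [-0.685, 0.015, -0.012, 0.729]
ft_force: [0.8, -0.2, 0.4]
grip_width: 0.0855
```

move_arm:
  increments:
    - {"grip":0,"linear":[0,-0.2,0],"twist":0}
    - {"grip":0,"linear":[-0.1,-0.2,0],"twist":0}
    - {"grip":0,"linear":[-0.2,-0.15,0],"twist":0}
    - {"grip":0,"linear":[-0.2,0,0],"twist":0}
    - {"grip":0,"linear":[0,0,0],"twist":0}

```text
clock: 29.5
eef_pos: [0.5404, 0.0452, 0.1922]
tool_rot: [-0.684, 0.014, -0.014, 0.729]
ft_force: [-0.3, -0.9, -1.1]
grip_width: 0.0854
```

```bash
python3 chk.py w14;  python3 plan.py 0.4733 -0.0603 0.10 87.65
python3 - <<'E'
from h import *; from blk import faces
i,d,P=cam('top'); cv2.imwrite('pics/top3.png',i); faces(i,P,.034,.046,(100,100,30),(128,255,255),'blue in tray')
E
```

```text
plate frame:
amber plate px [284. 317.] n 2788 c [0.0706 0.1197] size [0.04  0.059] long axis deg 89.9 z 0.0561
amber plate px [103. 309.] n 333 c [ 0.0578 -0.0364] size [0.013 0.029] long axis deg -43.2 z 0.0558
world:
amber bench px [150. 201.] n 170 c [ 0.5391 -0.0554] size [0.016 0.019] long axis deg -67.0 z 0.0305
amber bench px [282. 289.] n 267 c [0.6244 0.053 ] size [0.002 0.056] long axis deg 88.3 z 0.0381
now [0.5447 0.0452 0.1939] psi 87.77 y [ 0.009  0.063 -0.998] w 0.0858 F [ 1.1 -0.2  0.4] t 29.55 j [0.05 0.34 0.04 1.26 0.06 0.09]
leg -> [ 0.4733 -0.0603  0.1   ] 87.65 rows 4
   [-0.085, 0.108, -0.142] 0.0003
   ... same x 4
blue in tray px [114. 196.] n 412 c [0.5151 0.4557] size [0.044 0.062] long axis deg 5.2 z 0.0414
```

View pics/w14.png

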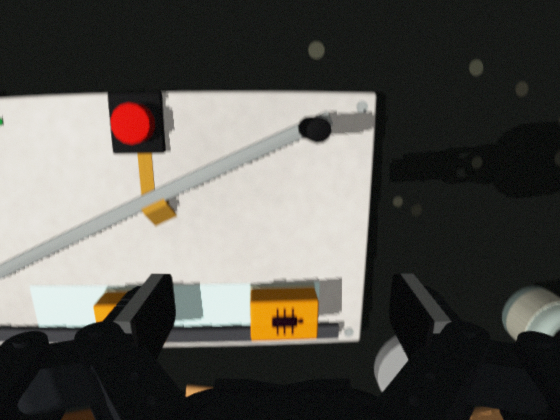

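Both specimens sit on the strip, at (284,315) and (115,305), and the arm is still caught, with its grip at (315,128) and the trigger at (132,123). I close the fingers and go over the trigger.

move_arm:
  increments:
    - {"grip":1,"linear":[-0.085,0.08,-0.142],"twist":0}
    - {"grip":1,"linear":[-0.085,0.08,-0.142],"twist":0}
    - {"grip":1,"linear":[-0.085,0.08,-0.142],"twist":0}
    - {"grip":1,"linear":[-0.085,0.08,-0.12],"twist":0}
    - {"grip":1,"linear":[0,0,0],"twist":0}

```text
clock: 30.1
eef_pos: [0.4835, -0.0599, 0.1217]
tool_rot: [-0.684, 0.005, -0.02, 0.729]
ft_force: [0.2, 0.1, 0.3]
grip_width: 0.0123
```

```bash
python3 chk.py w15;  python3 plan.py 0.4733 -0.0603 0.055 87.65
python3 - <<'E'
from h import *
i,d,P=cam('top'); cv2.imwrite('pics/top4.png',i)
E
```

```text
plate frame:
world:
amber bench px [283. 294.] n 175 c [ 0.5431 -0.0545] size [0.016 0.016] long axis deg -15.9 z 0.0305
amber bench px [425. 379.] n 112 c [0.6246 0.0558] size [0.003 0.013] long axis deg 85.3 z 0.0357
now [ 0.4858 -0.0592  0.1231] psi 88.08 y [ 0.026  0.063 -0.998] w 0.0049 F [ 1.4  0.2 -0.2] t 30.15 j [-0.16  0.28 -0.23  1.04  0.07 -0.13]
leg -> [ 0.4733 -0.0603  0.055 ] 87.65 rows 2
   [-0.035, 0.169, -0.015] 0.0019
   [-0.035, 0.169, -0.015] 0.0019
```

move_arm:
  increments:
    - {"grip":1,"linear":[-0.04,0.169,-0.015],"twist":0}
    - {"grip":1,"linear":[-0.04,0.15,-0.015],"twist":0}
    - {"grip":1,"linear":[0,0,0],"twist":0}
    - {"grip":1,"linear":[0,0,0],"twist":0}
    - {"grip":1,"linear":[0,0,0],"twist":0}

```text
clock: 30.7
eef_pos: [0.4863, -0.0584, 0.0646]
tool_rot: [-0.684, -0.006, -0.026, 0.729]
ft_force: [0.2, 0.2, -0.9]
grip_width: -0.0001
```

```bash
python3 plan.py 0.4733 -0.0603 0.031 87.65
python3 - <<'E'
from h import *; from blk import faces
i,d,P=cam('top'); cv2.imwrite('pics/top5.png',cv2.resize(i[120:320,90:430],None,fx=2,fy=2)); 
faces(i,P,.05,.062,(10,100,60),(32,255,255),'amber plate')
E
```

```text
now [ 0.4863 -0.0584  0.0646] psi 88.51 y [ 0.046  0.062 -0.997] w -0.0001 F [ 0.2  0.2 -0.9] t 30.7 j [-0.16  0.34 -0.33  0.86  0.07 -0.13]
leg -> [ 0.4733 -0.0603  0.031 ] 87.65 rows 1
   [-0.072, 0.164, -0.022] 0.0075
amber plate px [279. 149.] n 359 c [0.6415 0.0529] size [0.04  0.057] long axis deg -89.7 z 0.0569
amber plate px [328. 151.] n 191 c [ 0.6382 -0.068 ] size [0.032 0.041] long axis deg 0.0 z 0.0568
amber plate px [521. 185.] n 171 c [ 0.5585 -0.5442] size [0.018 0.134] long axis deg 7.3 z 0.0564
```

View pics/top5.png

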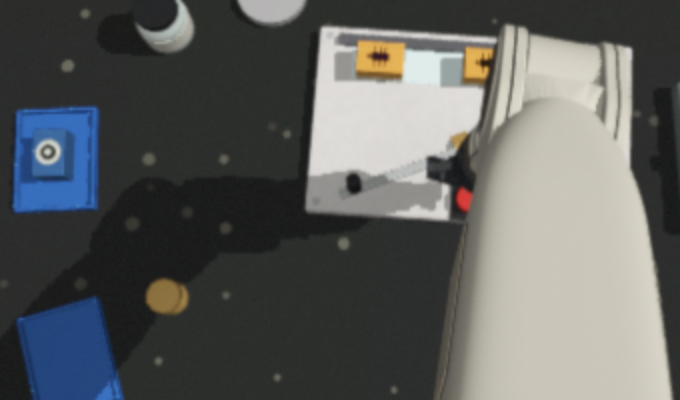

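Before triggering: both specimens are on the strip, at (380,58) and (482,65), the target is in the far tray, and the arm is cocked. I centre over the button, then press.

move_arm:
  increments:
    - {"grip":1,"linear":[-0.06,0.03,-0.01],"twist":0}
    - {"grip":1,"linear":[-0.02,0.03,0],"twist":0}
    - {"grip":1,"linear":[0,0,0],"twist":0}
    - {"grip":1,"linear":[0,0,0],"twist":0}
    - {"grip":1,"linear":[0,0,0],"twist":0}

```text
clock: 31.25
eef_pos: [0.4781, -0.0593, 0.0574]
tool_rot: [-0.685, -0.012, -0.03, 0.728]
ft_force: [-0.0, -1.3, 0.3]
grip_width: 0.0002
```

```bash
python3 plan.py 0.4733 -0.0603 0.031 87.65
```

```text
now [ 0.4781 -0.0593  0.0574] psi 88.65 y [ 0.06   0.06  -0.996] w 0.0002 F [-0.  -1.3  0.3] t 31.25 j [-0.17  0.33 -0.38  0.82  0.07 -0.14]
leg -> [ 0.4733 -0.0603  0.031 ] 87.65 rows 1
   [-0.031, 0.13, -0.014] 0.0088
```

move_arm:
  increments:
    - {"grip":1,"linear":[-0.02,0.04,0],"twist":0}
    - {"grip":1,"linear":[-0.015,0.04,0],"twist":0}
    - {"grip":1,"linear":[-0.01,0.03,0],"twist":0}
    - {"grip":1,"linear":[-0.005,0.03,0],"twist":0}
    - {"grip":1,"linear":[0,0.02,0],"twist":0}

```text
clock: 31.75
eef_pos: [0.4732, -0.0583, 0.028]
tool_rot: [-0.686, -0.015, -0.033, 0.727]
ft_force: [-20.0, -1.1, 60.2]
grip_width: -0.0
```

```bash
python3 plan.py 0.4733 -0.0603 0.031 87.65
```

```text
now [ 0.4732 -0.0583  0.028 ] psi 88.63 y [ 0.068  0.058 -0.996] w -0.0 F [-20.   -1.1  60.2] t 31.75 j [-0.17  0.35 -0.43  0.72  0.07 -0.14]
leg -> [ 0.4733 -0.0603  0.031 ] 87.65 rows 1
   [0.002, -0.016, -0.009] 0.0085
```

Bottomed out (60 N at the fingertip). I back off at once and look.

move_arm:
  increments:
    - {"grip":1,"linear":[0,-0.05,0],"twist":0}
    - {"grip":1,"linear":[0,-0.15,0],"twist":0}
    - {"grip":1,"linear":[0,-0.2,0],"twist":0}
    - {"grip":1,"linear":[0,-0.2,0],"twist":0}
    - {"grip":1,"linear":[0,-0.2,0],"twist":0}

```text
clock: 32.25
eef_pos: [0.457, -0.0663, 0.1856]
tool_rot: [-0.684, -0.01, -0.028, 0.729]
ft_force: [1.0, 0.1, -0.9]
grip_width: 0.0
```

move_arm:
  increments:
    - {"grip":1,"linear":[-0.05,-0.1,-0.2],"twist":0}
    - {"grip":1,"linear":[-0.1,0,-0.2],"twist":0}
    - {"grip":1,"linear":[-0.1,0,-0.2],"twist":0}
    - {"grip":1,"linear":[-0.1,0,-0.2],"twist":0}
    - {"grip":1,"linear":[-0.1,0,-0.2],"twist":0}

```text
clock: 32.75
eef_pos: [0.3656, -0.2679, 0.1924]
tool_rot: [-0.685, -0.02, -0.028, 0.728]
ft_force: [0.7, -0.5, -0.2]
grip_width: -0.0001
```

```bash
cat > fin.py <<'E'
from h import *; from blk import faces
i,d,P=cam('top'); cv2.imwrite('pics/topf.png',cv2.resize(i[120:320,90:490],None,fx=2,fy=2))
a=np.radians(-2.35); Rm=np.array([[np.cos(a),-np.sin(a)],[np.sin(a),np.cos(a)]]); Q=P.copy(); Q[...,:2]=(P[...,:2]-[.5683,-.0642])@Rm
faces(i,Q,.05,.062,(10,100,60),(32,255,255),'amber plate frame'); faces(i,P,.034,.046,(100,100,30),(128,255,255),'blue in tray')
E
python3 fin.py; python3 plan.py
```

```text
amber plate frame px [280. 147.] n 362 c [0.0727 0.1197] size [0.041 0.059] long axis deg 89.7 z 0.0568
amber plate frame px [334. 151.] n 364 c [ 0.073  -0.0137] size [0.04  0.059] long axis deg 89.2 z 0.0569
amber plate frame px [520. 180.] n 153 c [ 0.0191 -0.4718] size [0.021 0.114] long axis deg 2.6 z 0.0563
blue in tray px [114. 196.] n 407 c [0.5153 0.4562] size [0.042 0.061] long axis deg 4.0 z 0.0411
now [ 0.3623 -0.2734  0.1915] psi 89.04 y [ 0.065  0.055 -0.996] w -0.0002 F [-1.1 -3.6 -0.4] t 32.8 j [-0.7   0.16 -0.2   1.19  0.08 -0.68]
```

View pics/topf.png

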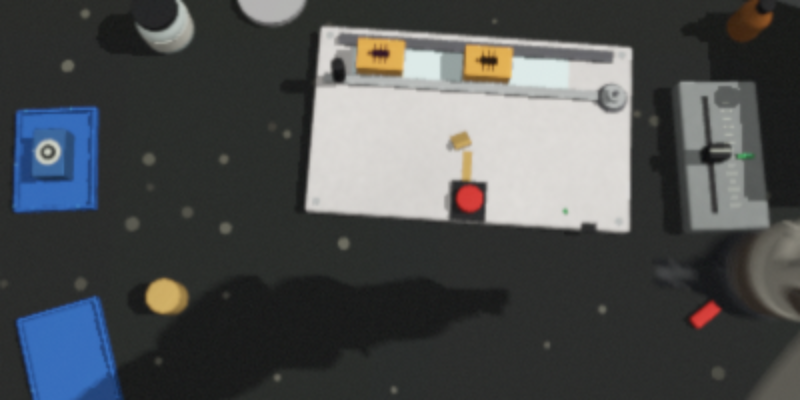

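The arm is shut on both specimens at (380,55) and (488,62), with the target in the tray and the dimmer level. One close check of flushness from the wrist camera.

```bash
python3 plan.py 0.55 -0.02 0.21 88
```

```text
now [ 0.3623 -0.2734  0.1915] psi 89.04 y [ 0.065  0.055 -0.996] w -0.0002 F [-1.1 -3.6 -0.4] t 32.8 j [-0.7   0.16 -0.2   1.19  0.08 -0.68]
leg -> [ 0.55 -0.02  0.21] 88.0 rows 8
   [0.115, 0.005, 0.161] 0.0011
   [0.114, 0.005, 0.161] 0.0011
   [0.114, 0.005, 0.161] 0.0011
   [0.113, 0.005, 0.161] 0.0011
   [0.113, 0.005, 0.162] 0.0011
   [0.113, 0.005, 0.162] 0.0011
   [0.112, 0.005, 0.162] 0.0011
   [0.112, 0.005, 0.163] 0.0011
```

move_arm:
  increments:
    - {"grip":1,"linear":[0.115,0,0.161],"twist":0}
    - {"grip":1,"linear":[0.114,0,0.161],"twist":0}
    - {"grip":1,"linear":[0.114,0,0.161],"twist":0}
    - {"grip":1,"linear":[0.113,0,0.161],"twist":0}
    - {"grip":1,"linear":[0.113,0,0.162],"twist":0}

```text
clock: 33.3
eef_pos: [0.4776, -0.1182, 0.2018]
tool_rot: [-0.686, -0.004, -0.035, 0.727]
ft_force: [-0.1, -0.7, 0.4]
grip_width: -0.0003
```

move_arm:
  increments:
    - {"grip":1,"linear":[0.113,0,0.162],"twist":0}
    - {"grip":1,"linear":[0.112,0,0.162],"twist":0}
    - {"grip":1,"linear":[0.1,-0.02,0.163],"twist":0}
    - {"grip":0.8,"linear":[0,0,0],"twist":0}
    - {"grip":0.8,"linear":[0,0,0],"twist":0}

```text
clock: 33.8
eef_pos: [0.5488, -0.0139, 0.2096]
tool_rot: [-0.685, -0.004, -0.03, 0.728]
ft_force: [-0.3, -0.2, -0.5]
grip_width: 0.0173
```

```bash
python3 chk.py w16; python3 plan.py
```

```text
plate frame:
amber plate px [359. 285.] n 1313 c [0.0743 0.1224] size [0.04  0.052] long axis deg 88.7 z 0.0562
amber plate px [194. 290.] n 2034 c [ 0.0739 -0.0147] size [0.039 0.058] long axis deg -89.3 z 0.0561
world:
amber bench px [346. 262.] n 283 c [0.6286 0.056 ] size [0.002 0.051] long axis deg 87.5 z 0.0364
amber bench px [203. 265.] n 345 c [ 0.623  -0.0785] size [0.008 0.058] long axis deg 80.4 z 0.0364
now [ 0.5487 -0.0141  0.2097] psi 87.97 y [ 0.05   0.06  -0.997] w 0.017 F [ 0.1 -0.3 -0.3] t 33.85 j [-0.06  0.31  0.04  1.25  0.06 -0.02]
```

View pics/w16.png

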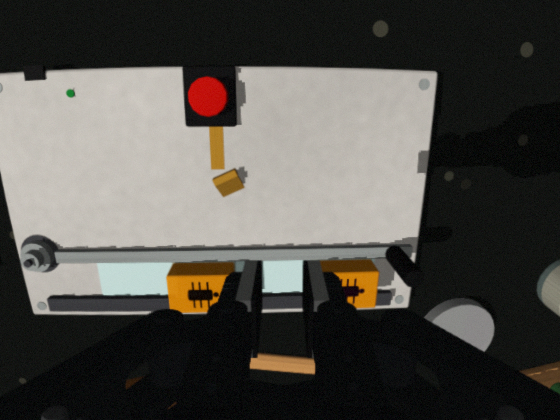

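Both blocks sit flush at the fence with the bar parallel behind them, and the robot is clear. Handing in.

```bash
python3 -c "
from h import *
bot.job_done(); print(bot.get_obs()['clock'])"
```

```text
the job is handed in; nothing more can be done
the job is handed in; nothing more can be done
```

The light plate is ready and the job is handed in, at about 34 s on the robot's clock.

- **Dimmer:** I slid it first. The wrist camera put the grip 0.7 mm from the green mark, and it still looked level in the last top picture.
- **Clip arm and calibration block:** I pulled the arm back until its catch held. The blue block went into the farther of the two blue trays and lies flat about 6 mm from its centre.
- **Specimens:** Only two amber specimens were on the bench, and both are on the lit strip with their long sides along the fence. I left the round tan object alone because it is not a specimen.
- **Trigger:** I pressed it last. The arm snapped shut and holds both blocks.

**Last checks:** The wrist camera measured the blocks at x = 74.3 and 73.9 mm (nominal 75) and y = 122 and −15 mm in the plate frame, parallel to the fence within about 1.3°. The 122 mm reading was partly hidden by the fingers; the top camera gave about 120 mm. The top camera also gave x ≈ 73 mm for both; it had read about 3 mm low on one block earlier. The calibration is only good to about 2 mm, so the flush fit rests on this and on the pictures.

- **Hard press:** The fingertip reached 60 N when the trigger bottomed out. That is under the 120 N wrist limit, and I backed off at once.
- **Tool tilt:** The tool stayed tilted about 4° after I pulled the arm back, but the blocks still measured flat and aligned.

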